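# Turn the printer round for its next job

### The job

Clear the printer for its next job: push every red sleeve standing on the bed over onto its side, pressing sideways near its top so that the foot peels off the plate (never pull one straight up while it stands), then lay the sleeves flat side by side in the yellow tray. Empty all the purge blobs from the white cup into the grey scrap bin and stand the cup back upright on its black coaster. When all that is done, press the green button on the printer fully down and let go; leave the other things on the bench where they are.

Things in the scene. Friction and masses are not known exactly. Their poses are not given: they have to be found in the camera images.
- printer: 3D printer, fixed. Origin on the bench under the centre of its black 235 x 235 mm bed, bed top 85 mm up; -x is its front, +x goes to the gantry. Single upright at x 285, y -185 mm, 530 mm high; cross beam along y at x 230 to 260, underside 430 mm up; print head at y 155 to 205, x 184 to 235, 394 to 498 mm up. Control pod (black box) at y -175 mm, 70 mm high.
- sleeve1: finished print: red square tube (battery sleeve), 42 x 42 x 140 mm, open top, about 120 g; starts standing on the printer's bed, in a row towards its back (printer x 35 to 68 mm), 72 mm apart. Origin at the centre of its closed foot, z along the tube to the open top. Two or three of the three are present; absent reads None.
- sleeve1_mid (a point): the middle of sleeve1: on its axis, 70 mm from the foot
- sleeve2: finished print: red square tube (battery sleeve), 42 x 42 x 140 mm, open top, about 120 g; starts standing on the printer's bed, in a row towards its back (printer x 35 to 68 mm), 72 mm apart. Origin at the centre of its closed foot, z along the tube to the open top. Two or three of the three are present; absent reads None.
- sleeve2_mid (a point): the middle of sleeve2: on its axis, 70 mm from the foot
- sleeve3: finished print: red square tube (battery sleeve), 42 x 42 x 140 mm, open top, about 120 g; starts standing on the printer's bed, in a row towards its back (printer x 35 to 68 mm), 72 mm apart. Origin at the centre of its closed foot, z along the tube to the open top. Two or three of the three are present; absent reads None.
- sleeve3_mid (a point): the middle of sleeve3: on its axis, 70 mm from the foot
- tray: yellow finished-parts tray, fixed: 232 (x) x 180 (y) mm, 32 mm high, walls and floor 4 mm, open top. Origin at the centre of its underside. Room for three sleeves lying side by side along its y, about 66 mm apart.
- coaster: the purge cup's place: flat black rubber disc, 110 mm across, 4 mm thick, fixed. Origin at the centre of its underside.
- cup: white plastic purge cup, round and open, 90 mm high, outer diameter 52 mm at the foot widening evenly to 68 mm at the rim, wall 3 mm, floor 5 mm, about 110 g; stands on the coaster with seven purge blobs in it. Origin at the centre of its underside, z up to the mouth.
- bin: grey scrap bin, fixed: 160 x 160 mm, 110 mm high, walls and floor 5 mm, open top. Origin at the centre of its underside.
- start_button (a joint): green push button on the printer's control pod: 0 up, 0.006 m fully pressed, springs back, 5 N when fully pressed
- start_button_top (a point): centre of the green button's top face; it is pressed straight down
- battery: bystander: black battery pack with grey head standing near the robot, 56 x 64 mm foot, 95 mm high
- scraper: bystander: spatula-shaped scraper lying beyond the tray's far side, 160 mm long
- glue_stick: bystander: white glue stick with blue cap standing between tray and robot, on the left, 30 mm across, 100 mm high
- cutters: bystander: blue-handled flush cutters lying near the robot, 120 mm long
- blob1: purge blob: round hard plastic lump, 21 mm across, 10 g, in the cup at the start. Origin at its centre.
- blob2: purge blob: round hard plastic lump, 21 mm across, 10 g, in the cup at the start. Origin at its centre.
- blob3: purge blob: round hard plastic lump, 21 mm across, 10 g, in the cup at the start. Origin at its centre.
- blob4: purge blob: round hard plastic lump, 21 mm across, 10 g, in the cup at the start. Origin at its centre.
- blob5: purge blob: round hard plastic lump, 21 mm across, 10 g, in the cup at the start. Origin at its centre.
- blob6: purge blob: round hard plastic lump, 21 mm across, 10 g, in the cup at the start. Origin at its centre.
- blob7: purge blob: round hard plastic lump, 21 mm across, 10 g, in the cup at the start. Origin at its centre.

How it is judged (in metres and radians):
On the way, in this order (a step that is already met when the one before it is completed fails the run):
1. every sleeve present has been pushed over onto its side (angle between each of sleeve1, sleeve2, sleeve3's own z axis and vertical above 1.3 rad), for 0.2 s.
2. all sleeves lie flat in the tray, all blobs are in the bin and the cup stands upright on its coaster (x of sleeve1_mid in the frame of tray between -0.096 and 0.096 m and y of sleeve1_mid in the frame of tray between -0.05 and 0.05 m and z of each of sleeve1_mid, sleeve2_mid, sleeve3_mid in the frame of tray below 0.04 m and angle between sleeve1's own z axis and vertical between 1.35 and 1.8 rad and x of sleeve2_mid in the frame of tray between -0.096 and 0.096 m and y of sleeve2_mid in the frame of tray between -0.05 and 0.05 m and angle between sleeve2's own z axis and vertical between 1.35 and 1.8 rad and x of sleeve3_mid in the frame of tray between -0.096 and 0.096 m and y of sleeve3_mid in the frame of tray between -0.05 and 0.05 m and angle between sleeve3's own z axis and vertical between 1.35 and 1.8 rad and x of blob1 in the frame of bin between -0.077 and 0.077 m and y of blob1 in the frame of bin between -0.077 and 0.077 m and z of each of blob1, blob2, blob3, blob4, blob5, blob6, blob7 in the frame of bin below 0.105 m and x of blob2 in the frame of bin between -0.077 and 0.077 m and y of blob2 in the frame of bin between -0.077 and 0.077 m and x of blob3 in the frame of bin between -0.077 and 0.077 m and y of blob3 in the frame of bin between -0.077 and 0.077 m and x of blob4 in the frame of bin between -0.077 and 0.077 m and y of blob4 in the frame of bin between -0.077 and 0.077 m and x of blob5 in the frame of bin between -0.077 and 0.077 m and y of blob5 in the frame of bin between -0.077 and 0.077 m and x of blob6 in the frame of bin between -0.077 and 0.077 m and y of blob6 in the frame of bin between -0.077 and 0.077 m and x of blob7 in the frame of bin between -0.077 and 0.077 m and y of blob7 in the frame of bin between -0.077 and 0.077 m and horizontal distance between cup and coaster below 0.028 m and angle between cup's own z axis and vertical below 0.1 rad and z of cup in the frame of coaster below 0.012 m), for 0.2 s.
3. the green button is pressed fully down (value of joint start_button above 0.0045 m), for 0.05 s.
At the end, for the whole second after the job is handed in: Every sleeve lies flat on the tray floor (within 12 degrees of level, middle under 40 mm up), every blob is in the bin below its rim, the cup stands upright (0.1 rad) wholly on its coaster (axes within 28 mm), all at rest; the button, pressed at least 4.5 mm after all that, is up again (all of step 2 and linear speed of each of sleeve1, sleeve2, sleeve3, cup below 0.03 m/s and value of joint start_button below 0.002 m); the robot touches nothing.
It fails at once if a sleeve is pulled up off the plate while still standing (foot raised more than 40 mm above the plate) ((angle between sleeve1's own z axis and vertical below 0.5 rad and height (world z) of sleeve1 above 0.125 m) or (angle between sleeve2's own z axis and vertical below 0.5 rad and height (world z) of sleeve2 above 0.125 m) or (angle between sleeve3's own z axis and vertical below 0.5 rad and height (world z) of sleeve3 above 0.125 m)).
It fails at once if the button is pressed while a sleeve is still on the printer (value of joint start_button above 0.0045 m and height (world z) of any of sleeve1_mid, sleeve2_mid, sleeve3_mid above 0.085 m).
It fails at once if a bystander (battery, scraper, glue stick, cutters) is moved more than 30 mm (distance of any of battery, scraper, glue_stick, cutters from where it was at the start of the episode above 0.03 m).
Of sleeve1, sleeve2, sleeve3 only 2 to 3 are there at a start; the rules pass over those that are not, and their reading is None.
At some moment in a run one of cup may be knocked a few centimetres aside while the robot is not near it.
It also fails if it takes over 210 s, if anything falls off the work surface, if the arm or the gripper's body presses on something with over 40 N, if the wrist force passes 120 N, or if a joint passes its speed limit or range.

### The arm

A 6-joint arm with a two-finger parallel gripper is mounted at the origin on the work surface. World frame = base frame: x ahead of the robot, y to its left, z up, the work surface at z = 0. Lengths are in mm, angles in degrees, forces in N, time in s.
With the tool pointing down it reaches from about 350 to 775 mm from the base axis. Payload 5.5 kg.
Tool frame: the origin (TCP) lies at the centre of the arm's flange, where the gripper is bolted on; the fingertips stand 173 mm ahead of it and the grasp point (between the pads) lies 155 mm ahead of it (manip.tip_reach is the distance from the TCP to the fingertips, in mm); x points along the fingers, y is the direction in which the jaws open and shut, and the axes are right-handed (so a half turn about x gives the same grasp; the last joint's range is limited). The gripper opens to 85 mm and grips with 20 to 120 N. Pads are 22 mm wide; open, the fingers measure 114 mm over their backs; the gripper's body (76 mm by 85 mm) begins 54 mm behind the grasp point. The pads swing forward as they close: fully open they stand 13 mm farther back than shut.
Start: joints at [58.121, 17.945, 2.641, 74.691, 0, 82.002], TCP at [232.801, 525.791, 404.723] pointing down, gripper open.
Joint ranges: [-158.12, 158.12], [-49.38, 96.58], [-58.88, 72.47], [-126.05, 133.96], [-84.25, 85.87], [-180, 180]. Speed limits (degrees/s): [147.25, 147.25, 180, 180, 180, 180].

### API

Orientations are given as [roll, pitch, yaw] about the fixed x, y, z axes, in that order (R = Rz(yaw) Ry(pitch) Rx(roll)).
In Python, from plant import manip, grab_frame, calibration, boxes_of, spot_point gives the robot as it stands.
- The arm moves only by the shell command python3 -m jog 'ROWS' [OPENING] [FORCE]. ROWS is JSON, a list that holds one entry, the list of rows, each a list of 4 numbers: the shift along the tool's x, y, z in cm, then the turn about the tool's x in degrees. A call has 1 to 10 rows; each row is the pose to reach, as a shift and turn from the pose commanded when the call began, along the tool's axes at that moment; what a row does not reach only later rows make up. A row lasts 1/10 s, in which the tool goes at most 50 mm and 8.59 degrees, less where a joint would pass 70% of its speed; a pose out of reach is approached as far as the arm can. A call with a gripper value outside its range is refused whole. OPENING is the closure in counts, from 0 (fully open) to 255 (shut), set as the call begins (- or left out, the last holds). The fingers move at their own pace and stop on an object; FORCE is the grip in N (left out, the last holds). Time passes only in rows, so rows that repeat a pose let the fingers close. It gives the time, the measured TCP pose, the force and the opening at its end, in the units of the state.
- manip.observe(): the state, without advancing time (a new reading comes with each control period).
- grab_frame(name): name is "side" or "top" or "wrist"; returns (picture, depth): 400x640x3 uint8, red, green, blue; 400x640 float32, mm along the optical axis (not along the pixel's ray), 0 where there is no reading.
- calibration(name): a dict with "fov_y" (degrees; the focal length in pixels is half the picture's height over the tangent of half this angle, whatever the lens; pixels are square), "cx", "cy" (the principal point, pixels), "world_from_camera" (4x4, takes a point from camera to world coordinates). Camera axes: x right, y up, looking along -z (the intrinsics and any distortion apply to the point x, -y, -z); pixel columns grow to the right and rows downward; lengths in mm; the calibration is good to about 2 mm. A picture is of the moment at which its call begins: read the wrist's pose just before it. calibration takes no time and is no camera call; for the wrist camera it gives the pose at the moment of the call.
- manip.job_done(): hands the job in, once; it reports no verdict.
Trained networks look in the newest picture that a camera, given by its name, has taken for a name from the list of things; names that differ only in an ending like _2 or _b are one class to them, and where a whole thing is asked for, a point or a joint stands for the part that bears it (a point fixed in the world has none). Each returns a list of dicts, best first, with "p" (0 to 1); they miss things now and then, are a little off and sometimes report something else, mostly with a low value. They report only what shows in the picture. A call takes as long as a camera call.
- boxes_of(target, camera): "point" ([x, y, z] in mm, in the coordinates of the camera as it stood for that picture, good to about 4 mm: the middle of the surface that is visible of it).
- spot_point(target, camera): "point" ([x, y, z] in mm, in the coordinates of the camera as it stood for that picture, good to about 4 mm: a listed point, or the origin of a listed thing).
The state is a dict: "time_s": time; "joints": joint angles; "joint_velocities": joint speeds; "effort": joint torques, N m; "eef_pos": TCP position; "tcp_rot": TCP orientation; "force": force on the tool from outside, world axes, zero at the start; "wrist_torque": the same for the moment, N m; "grip_width": finger opening in mm.
Only numpy, scipy, OpenCV 4.12 (cv2) and the standard library are available. Lean on these libraries where they do the work, as an engineer would, in place of code of your own. Each camera call takes 0.05 s, during which the arm holds its last target.

## Working session

There is one attempt and no reset: what is moved stays moved. The work goes in short steps, Python scripts to look and compute and a shell command to move; the robot and the scene stay as the last step left them, time stands still between calls to the robot, and variables do not carry over. Pictures are saved under pics/ and viewed, and the job is handed in when it is done.

```bash
ls -la; mkdir -p pics; cat > h.py <<'E'
import numpy as np, cv2
from plant import manip, grab_frame, calibration, boxes_of, spot_point
def w(cam,p):
    T=np.array(calibration(cam)["world_from_camera"]); return (T@np.r_[p,1])[:3]
def save(cam,name):
    im,d=grab_frame(cam); cv2.imwrite(f"pics/{name}.png",im[:,:,::-1]); np.save(f"pics/{name}.npy",d); return im,d
def find(t,cam,f=spot_point,n=3):
    for r in f(t,cam)[:n]: print(f.__name__,t,cam,round(r["p"],2),w(cam,r["point"]).round(1))
E
python3 - <<'E'
from h import *
print(manip.observe())
for c in("side","top","wrist"):
    save(c,c+"0"); k=calibration(c); print(c,k["fov_y"],k["cx"],k["cy"],np.round(k["world_from_camera"],2).tolist(), [x for x in k if x not in("fov_y","cx","cy","world_from_camera")])
E
```

```text
total 12
drwxr-xr-x  3 agent agent 4096 Dec  6 09:30 .
drwxr-xr-x 23 root  root  4096 Dec  6 09:30 ..
drwxr-xr-x  2 agent agent 4096 Dec  6 09:30 pics
{'time_s': 0.0, 'joints': array([5.81200837e+01, 1.79911068e+01, 2.57744797e+00, 7.46916953e+01,
       9.06710777e-04, 8.19996995e+01]), 'joint_velocities': array([ 0.06361537, -0.08209392, -0.08096658,  0.07423436, -0.00415546,
        0.03165539]), 'effort': array([-1.38305953e-03, -4.80629396e+01,  2.98532295e+01,  1.93020335e-02,
        3.77800609e-05, -1.51830267e-05]), 'eef_pos': array([232.68675824, 525.59773855, 403.80895833]), 'tcp_rot': array([ -98.49339319,   89.89464195, -122.37300978]), 'force': array([ 0.69241165, -0.02072271, -1.06238383]), 'wrist_torque': array([-0.02189441, -0.01699574, -0.00814367]), 'grip_width': 85.52035555300331}
side 55.363000532214656 322.19668936643734 201.98667270806547 [[0.78, 0.4, -0.48, 212.32], [-0.63, 0.53, -0.58, -338.75], [0.02, 0.75, 0.66, 613.56], [0.0, 0.0, 0.0, 1.0]] []
top 53.309712981170165 326.3050100336233 195.52304422950067 [[-0.04, 0.98, -0.21, 401.19], [-1.0, -0.04, 0.0, 69.17], [-0.01, 0.21, 0.98, 939.2], [0.0, 0.0, 0.0, 1.0]] []
wrist 66.92244094254562 320.4337691339822 204.90420751577977 [[0.4, -0.87, -0.28, 160.34], [0.91, 0.38, 0.13, 556.9], [-0.0, -0.31, 0.95, 372.46], [0.0, 0.0, 0.0, 1.0]] []
```

View pics/top0.png

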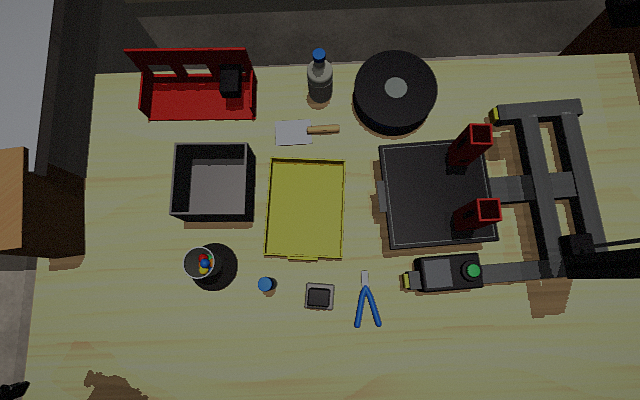

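View pics/side0.png

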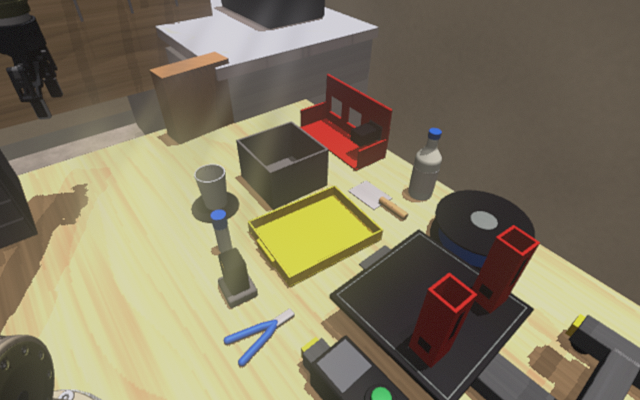

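```bash
python3 - <<'E'
from h import *
for t in ("sleeve1","sleeve2","sleeve3","printer","tray","coaster","cup","bin","start_button_top","battery","scraper","glue_stick","cutters"):
    find(t,"top")
    find(t,"side",n=1)
E
```

```text
call sleeve1 top 0.77 [ 661.4 -227.3   82.5]
call sleeve1 top 0.68 [ 517.9 -228.8   89.8]
call sleeve1 side 0.98 [ 513.7 -222.2   84.6]
call sleeve2 top 0.77 [ 661.4 -227.3   82.5]
call sleeve2 top 0.68 [ 517.9 -228.8   89.8]
call sleeve2 side 0.98 [ 513.7 -222.2   84.6]
call sleeve3 top 0.77 [ 661.4 -227.3   82.5]
call sleeve3 top 0.68 [ 517.9 -228.8   89.8]
call sleeve3 side 0.98 [ 513.7 -222.2   84.6]
call printer top 0.92 [ 584.3 -176.5    2.9]
call printer side 0.69 [ 5.796e+02 -1.792e+02 -5.000e-01]
call tray top 0.56 [574.5 116.8   2.8]
call tray side 0.56 [574.9 118.6   4.4]
call coaster top 0.75 [442.6 331.9   3.8]
call coaster top 0.44 [626.  320.3   2.1]
call coaster side 0.97 [443.2 338.4  -1. ]
call cup top 0.88 [447.8 340.7   3.6]
call cup top 0.6 [444.5 335.    4.6]
call cup top 0.49 [ 519.3 -227.1   89.8]
call cup side 0.91 [449.9 339.1   1.9]
call bin top 0.89 [627.6 317.    3.6]
call bin side 0.72 [626.6 318.   -2.2]
call start_button_top top 0.73 [ 408.6 -237.8   92.5]
call start_button_top side 0.52 [ 409.3 -234.4   91.3]
call battery top 0.89 [365.9  90.1   0.4]
call battery side 0.79 [365.2  89.7   2.3]
call scraper top 0.79 [769.5 107.5  -1.3]
call scraper side 0.77 [763.  110.9   1.6]
call glue_stick top 0.65 [397.7 205.8  -1.5]
call glue_stick top 0.5 [574.5 116.6  -3.2]
call glue_stick top 0.42 [441.8 332.6   2.4]
call glue_stick side 0.64 [3.980e+02 2.014e+02 2.000e-01]
call cutters top 0.67 [382.2 -11.4  -4. ]
call cutters side 0.69 [380.4 -13.8   1.1]
```

```bash
cat >> h.py <<'E'
from scipy.spatial.transform import Rotation as Ro
def pose():
    s=manip.observe(); return s["eef_pos"],Ro.from_euler("xyz",s["tcp_rot"],degrees=True).as_matrix()
def go(target,jawdir=None):
    """shift in cm in tool axes to TCP target; turn about x so jaw axis along jawdir (deg in world xy)"""
    p,R=pose(); d=R.T@(np.array(target)-p)/10
    t=None
    j=np.degrees(np.arctan2(R[1,1],R[0,1]))
    if jawdir is not None:
        # rotation about tool x (down) by +a turns jaw by -a in world yaw
        t=(-(jawdir-j)+90)%180-90
    print("to",target,"shift cm",d.round(2),"turn",None if t is None else round(t,2),"jaw now",round(j,2),"p",p.round(1))
E
python3 - <<'E'
from h import *
p,R=pose(); print(R.round(3)); 
go([516,-300,420],0)
# planar geometry from top depth
k=calibration("top"); d=np.load("pics/top0.npy"); f=200/np.tan(np.radians(k["fov_y"]/2)); im=cv2.imread("pics/top0.png")
v,u=np.mgrid[:400,:640]; P=np.stack([(u-k["cx"])*d/f,-(v-k["cy"])*d/f,-d,np.ones_like(d)],-1)@np.array(k["world_from_camera"]).T
np.save("pics/topP0.npy",P)
hsv=cv2.cvtColor(im,cv2.COLOR_BGR2HSV)
yel=((hsv[...,0]>22)&(hsv[...,0]<33)&(hsv[...,1]>200)&(u>255)&(u<355)&(v>145)&(v<270))
xy=P[yel][:,:3]; print("tray",cv2.minAreaRect(xy[:,:2].astype(np.float32)),len(xy))
x=P[...,2]; bed=(abs(x-85)<6)&(P[...,1]<-40)&(P[...,1]>-310)&(P[...,0]>440); m=cv2.morphologyEx(bed.astype(np.uint8),cv2.MORPH_OPEN,np.ones((5,5)))>0
print("bed",cv2.minAreaRect(P[m][:,:2].astype(np.float32)),np.median(P[m][:,2]))
top=(abs(x-110)<6)&(P[...,1]>200)&(P[...,0]>500); print("bin",cv2.minAreaRect(P[top][:,:2].astype(np.float32)))
st=(abs(x-225)<6)&(P[...,1]>-320)&(P[...,1]<-150)&(P[...,0]>440)&(P[...,0]<720)
for a,b in((440,590),(590,720)):
    q=P[st&(P[...,0]>a)&(P[...,0]<b)]; print("sleeve top",cv2.minAreaRect(q[:,:2].astype(np.float32)),q[:,2].mean())
c=(x>80)&(x<110)&(P[...,0]<490)&(P[...,1]>270)&(P[...,1]<400); q=P[c]; print("cup rim",cv2.minEnclosingCircle(q[:,:2].astype(np.float32)),np.percentile(q[:,2],[5,50,95]))
E
```

```text
[[ 0.     0.405  0.914]
 [ 0.     0.914 -0.405]
 [-1.     0.     0.   ]]
to [516, -300, 420] shift cm [ -1.53 -64.05  59.33] turn 66.12 jaw now 66.12 p [232.8 525.8 404.7]
tray ((545.9967651367188, 119.39141845703125), (173.3249053955078, 279.7495422363281), 84.99907684326172) 264
bed ((582.3150024414062, -170.35198974609375), (235.54415893554688, 248.910400390625), 2.3828439712524414) 84.79347826659244
bin ((790.18505859375, 443.8465270996094), (422.5574645996094, 582.143798828125), 89.5954818725586)
sleeve top ((515.53662109375, -227.6357421875), (44.027835845947266, 42.38103103637695), 88.47267150878906) 223.98460140748224
sleeve top ((660.7911987304688, -230.76953125), (42.99597930908203, 43.584896087646484), 87.81845092773438) 223.745737506786
cup rim ((449.7657470703125, 340.7510070800781), 33.78178787231445) [82.07140185 92.38068443 96.05841059]
```

```bash
python3 -m jog '[[[-3,-5,0,8],[-6,-9,4,16],[-9,-13,8,24],[-9,-17,12,32],[-9,-20,16,40],[-9,-23,20,48],[-9,-26,24,56],[-9,-29,28,64],[-9,-32,30,68],[-9,-34,32,68]]]' 255; python3 -c "
from h import *
go([516,-300,480],-2)"
```

```text
time_s: 2.45
eef_pos: [387.5, 84.5, 495.0]
tcp_rot: [103.0, 89.9, 11.0]
force: [1.2, 0.1, -0.2]
grip_width: 0.1
to [516, -300, 480] shift cm [ 1.51 14.16 37.99] turn 0.04 jaw now -1.96 p [387.5  84.5 495. ]
```

```bash
python3 -m jog '[[[0,2,4,0],[0.5,4,8.5,0],[1.5,6,13,0],[1.5,8,17.5,0],[1.5,9.5,22,0],[1.5,11,26.5,0],[1.5,12.5,31,0],[1.5,13.5,35,0],[1.5,14.2,38,0],[1.5,14.2,38,0]]]' 255 && python3 -m jog '[[[4,0,0,0],[8,0,0,0],[10.2,0,0,0],[10.2,0,0,0],[10.2,0,0,0]]]' ; python3 - <<'E'
from h import *
go([516,-180,378],-2)
save("side","s1"); save("wrist","w1")
E
```

```text
time_s: 3.45
eef_pos: [517.2, -302.0, 478.1]
tcp_rot: [-74.6, 90.0, -166.7]
force: [1.1, 0.3, 0.1]
grip_width: -0.2
time_s: 3.95
eef_pos: [516.8, -297.5, 378.3]
tcp_rot: [-172.4, 90.0, 95.7]
force: [0.4, 0.8, 0.2]
grip_width: -0.3
to [516, -180, 378] shift cm [  0.04  -0.46 -11.74] turn 0.15 jaw now -1.85 p [ 516.8 -297.5  378.3]
```

View pics/s1.png

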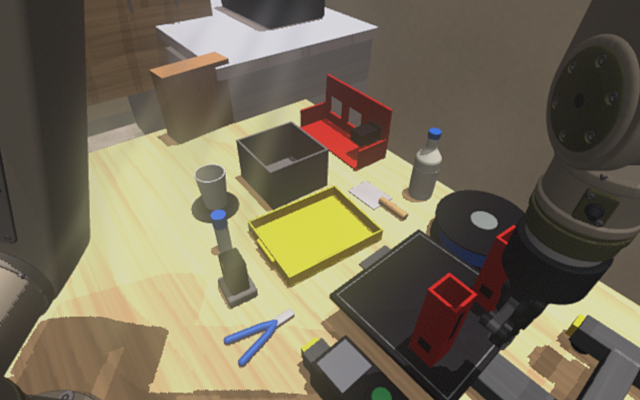

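```bash
python3 -m jog '[[[0,0,-2,0],[0,0,-3.5,0],[0,0,-4.5,0],[0,0,-5.5,0],[0,0,-6.5,0],[0,0,-7.5,0],[0,0,-8.5,0],[0,0,-9.5,0],[0,0,-10.5,0],[0,0,-11.5,0]]]' ; python3 - <<'E'
from h import *
save("side","s2")
E
```

```text
time_s: 5.05
eef_pos: [520.6, -182.3, 377.6]
tcp_rot: [-134.2, 90.0, 133.9]
force: [0.2, 0.2, -0.2]
grip_width: -0.0
```

View pics/s2.png

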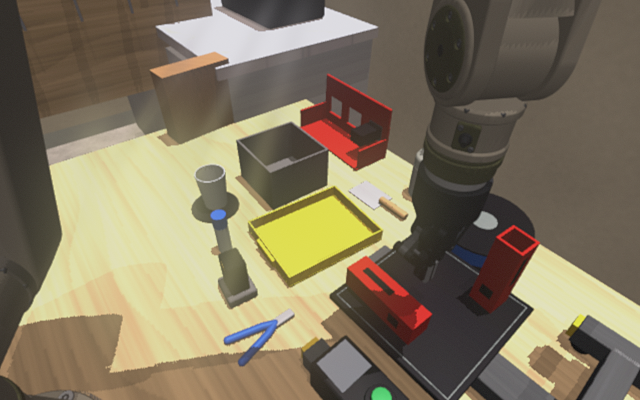

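```bash
python3 -c "
from h import *
go([661,-302,378],-2)"; python3 -m jog '[[[0,0,4,0],[0,1,8,0],[0,3,11,0],[0,7,12.3,0],[0,11,12.3,0],[0,14,12.5,0],[0,14.5,12.5,0],[0,14.5,12.5,0]]]'; python3 - <<'E'
from h import *
go([661,-180,378],-2)
E
```

```text
to [661, -302, 378] shift cm [-0.05 14.43 11.64] turn 0.18 jaw now -1.82 p [ 520.5 -181.   377.7]
time_s: 5.9
eef_pos: [662.1, -312.6, 376.3]
tcp_rot: [-118.3, 89.9, 149.8]
force: [-0.4, 0.2, 0.3]
grip_width: -0.1
to [661, -180, 378] shift cm [ -0.16  -0.54 -13.25] turn 0.16 jaw now -1.84 p [ 662.1 -312.6  376.3]
```

```bash
python3 -m jog '[[[0,0,-3,0],[0,0,-4.5,0],[0,0,-5.5,0],[0,0,-6.5,0],[0,0,-7.5,0],[0,0,-8.5,0],[0,0,-9.5,0],[0,0,-10.5,0],[0,0,-11.5,0],[0,0,-12.5,0]]]' && python3 -m jog '[[[-5,0,0,0],[-10,-2,-3,0],[-10,-5,-7,0],[-10,-10,-12,0],[-10,-15,-17,0],[-10,-20,-22,0],[-10,-20,-24,0]]]' 0; python3 - <<'E'
from h import *
save("side","s3"); save("top","t3")
for s in("sleeve1_mid","sleeve1"):
  find(s,"top",n=4);find(s,"side",n=4)
E
```

```text
time_s: 6.9
eef_pos: [665.5, -187.0, 377.6]
tcp_rot: [-129.7, 90.0, 138.5]
force: [0.1, -0.5, 0.3]
grip_width: 0.1
time_s: 7.6
eef_pos: [490.5, 30.8, 477.9]
tcp_rot: [89.9, 90.0, -2.1]
force: [-0.7, 0.6, 1.0]
grip_width: 85.3
call sleeve1_mid side 0.87 [ 513.8 -133.7  110.7]
call sleeve1 side 0.66 [ 661.4 -209.9  105.8]
call sleeve1 side 0.63 [ 514.8 -202.2  104.9]
```

View pics/t3.png

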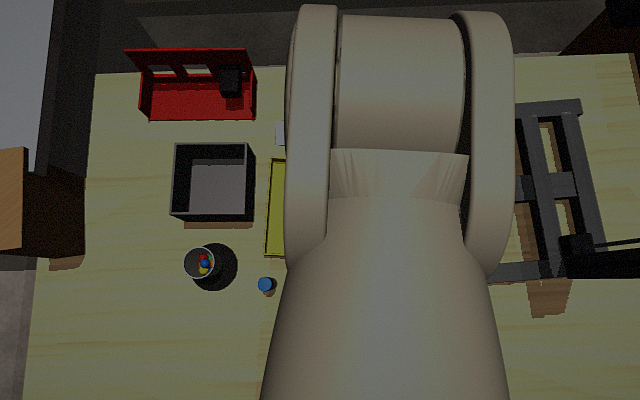

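View pics/s3.png

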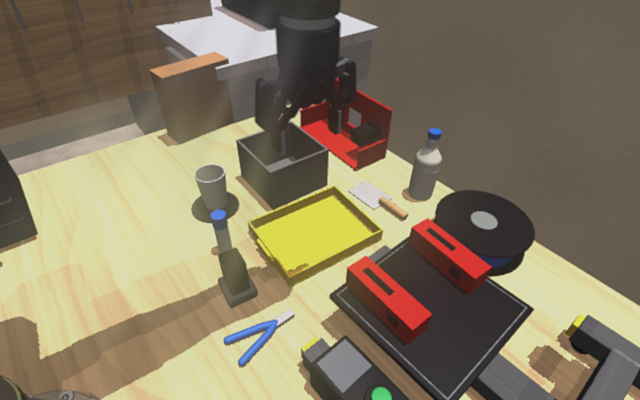

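```bash
cat >> h.py <<'E'
def cloud(cam,d):
    k=calibration(cam); f=200/np.tan(np.radians(k["fov_y"]/2)); v,u=np.mgrid[:400,:640]
    return (np.stack([(u-k["cx"])*d/f,-(v-k["cy"])*d/f,-d,np.ones_like(d)],-1)@np.array(k["world_from_camera"]).T)[...,:3]
def red(im): 
    h=cv2.cvtColor(im,cv2.COLOR_BGR2HSV); return ((h[...,0]<8)|(h[...,0]>172))&(h[...,1]>150)&(h[...,2]>50)
E
python3 - <<'E'
from h import *
P=cloud("side",np.load("pics/s3.npy")); m=red(cv2.imread("pics/s3.png"))
for a,b in((450,590),(590,740)):
    q=P[m&(P[...,0]>a)&(P[...,0]<b)&(P[...,1]<-20)]; t=q[q[:,2]>122]; print(cv2.minAreaRect(t[:,:2].astype(np.float32)),np.median(t[:,2]),len(t))
E
```

```text
((516.1527709960938, -135.817138671875), (139.94686889648438, 43.325645446777344), 89.26468658447266) 128.27173434765228 2029
((666.239990234375, -138.52069091796875), (140.36175537109375, 44.67784881591797), 86.723388671875) 128.2529011696305 1500
```

```bash
python3 - <<'E'
from h import *
P=cloud("side",np.load("pics/s3.npy")); im=cv2.imread("pics/s3.png"); h=cv2.cvtColor(im,cv2.COLOR_BGR2HSV)
m=(h[...,0]>22)&(h[...,0]<34)&(h[...,1]>180)
q=P[m&(P[...,2]>25)&(P[...,2]<40)&(P[...,0]>440)&(P[...,0]<720)&(P[...,1]>0)&(P[...,1]<230)]; print(cv2.minAreaRect(q[:,:2].astype(np.float32)),len(q),np.percentile(q[:,:2],[1,99],axis=0))
go([516,-136,400],-1.5);go([516,-136,266],-1.5)
E
```

```text
Traceback (most recent call last):
IndexError: index -1 is out of bounds for axis 0 with size 0
```

```bash
python3 - <<'E'
from h import *
im=cv2.imread("pics/s3.png"); h=cv2.cvtColor(im,cv2.COLOR_BGR2HSV); P=cloud("side",np.load("pics/s3.npy"))
print(h[230,310],P[230,310])
m=(h[...,0]>25)&(h[...,0]<34)&(h[...,1]>205)
q=P[m&(P[...,0]>420)&(P[...,0]<740)&(P[...,1]>-10)&(P[...,1]<240)]; print(len(q))
for lo,hi in ((-5,15),(24,45)):
  r=q[(q[:,2]>lo)&(q[:,2]<hi)]; print(len(r), len(r) and (cv2.minAreaRect(r[:,:2].astype(np.float32)),np.percentile(r[:,:2],[1,99],axis=0)))
go([516,-136,400],-1.5);go([516,-136,266],-1.5)
E
```

```text
[ 30 165 220] [572.15239772 133.09594094   3.72902289]
0
0 0
0 0
to [516, -136, 400] shift cm [ 7.78  2.81 16.44] turn -0.39 jaw now -1.89 p [493.2  29.3 477.8]
to [516, -136, 266] shift cm [21.18  2.8  16.44] turn -0.39 jaw now -1.89 p [493.2  29.3 477.8]
```

```bash
python3 -m jog '[[[3,1,4,0],[6,2,8,0],[8,2.8,12,0],[8,2.8,16,0],[12,2.8,16.4,0],[15,2.8,16.4,0],[18,2.8,16.4,0],[20,2.8,16.4,0],[21,2.8,16.4,0],[21,2.8,16.4,0]]]' 0 && python3 -m jog '[[[0,0,0,0],[0,0,0,0],[0,0,0,0],[0,0,0,0],[0,0,0,0],[0,0,0,0],[0,0,0,0]]]' 255 35; python3 - <<'E'
from h import *
im=cv2.imread("pics/s3.png"); h=cv2.cvtColor(im,cv2.COLOR_BGR2HSV); P=cloud("side",np.load("pics/s3.npy"))
m=(h[...,0]>25)&(h[...,0]<34)&(h[...,1]>150)
q=P[m&(P[...,0]>420)&(P[...,0]<740)&(P[...,1]>-10)&(P[...,1]<240)]; print(len(q))
for lo,hi in ((-5,15),(24,45)):
  r=q[(q[:,2]>lo)&(q[:,2]<hi)]; print(len(r), len(r) and (cv2.minAreaRect(r[:,:2].astype(np.float32)),np.percentile(r[:,:2],[1,99],axis=0)))
go([529,118,340],0)
E
```

```text
time_s: 8.9
eef_pos: [515.1, -136.2, 265.8]
tcp_rot: [-111.9, 89.8, 156.1]
force: [-0.5, 0.1, -0.3]
grip_width: 85.5
time_s: 9.6
eef_pos: [515.9, -135.5, 269.0]
tcp_rot: [67.9, 89.8, -24.0]
force: [0.5, 0.5, 5.0]
grip_width: 41.8
5275
4745 (((576.4093017578125, 115.46722412109375), (179.67593383789062, 218.2537384033203), 84.74943542480469), array([[472.31167089,  46.36222194],
       [679.11650152, 205.39245354]]))
529 (((567.509033203125, 115.67308044433594), (179.61427307128906, 236.7044219970703), 85.43572998046875), array([[450.19905558,  19.5639341 ],
       [689.63666712, 209.36625786]]))
to [529, 118, 340] shift cm [ -7.12   0.5  -25.37] turn -1.87 jaw now -1.87 p [ 515.9 -135.5  269. ]
```

```bash
python3 -m jog '[[[-4,0,0,0],[-8,0,0,0],[-10,0.2,-4,0],[-10,0.4,-8,0],[-10,0.4,-12,1],[-10,0.4,-16,2],[-10,0.4,-20,3],[-10,0.4,-23,3],[-10,0.4,-25.5,3],[-10,0.4,-25.6,3]]]'; python3 - <<'E'
from h import *
go([528,120,190],-5)
save("side","s4")
E
```

```text
time_s: 10.6
eef_pos: [527.2, 123.1, 367.4]
tcp_rot: [-146.6, 89.9, 118.8]
force: [-0.7, 0.1, -0.7]
grip_width: 41.5
to [528, 120, 190] shift cm [17.74  0.11  0.32] turn 0.36 jaw now -4.64 p [527.2 123.1 367.4]
```

View pics/s4.png

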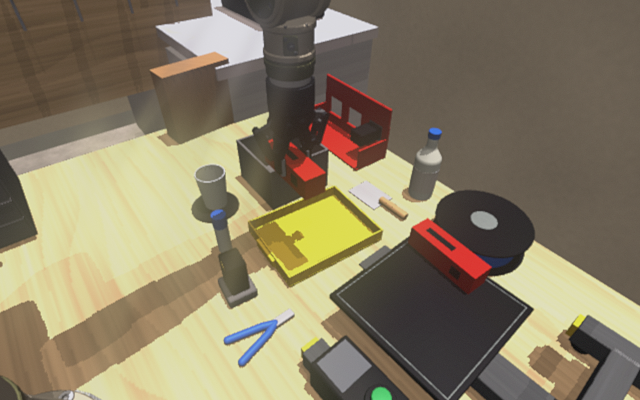

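```bash
python3 -m jog '[[[4,0,0,0],[8,0,0.3,0],[12,0,0.3,0],[15,0,0.3,0],[16.5,0,0.3,0],[17.5,0,0.3,0],[17.7,0,0.3,0],[17.7,0,0.3,0]]]' && python3 -m jog '[[[0,0,0,0],[0,0,0,0],[0,0,0,0],[-1,0,0,0],[-5,0,0,0],[-10,0,0,0],[-15,0,0,0],[-20,0,0,0]]]' 80; python3 - <<'E'
from h import *
save("side","s5")
go([665,-139,400],-3);go([665,-139,268],-3)
E
```

```text
time_s: 11.45
eef_pos: [527.8, 117.0, 191.1]
tcp_rot: [97.1, 90.0, 2.2]
force: [0.1, -0.3, 0.6]
grip_width: 41.5
time_s: 12.25
eef_pos: [526.8, 117.5, 393.7]
tcp_rot: [105.3, 89.9, 10.4]
force: [1.0, -0.1, -0.2]
grip_width: 58.9
to [665, -139, 400] shift cm [ 0.44 15.78 24.42] turn -1.86 jaw now -4.86 p [528.4 117.7 402.8]
to [665, -139, 268] shift cm [13.64 15.6  24.45] turn -1.86 jaw now -4.86 p [528.4 117.7 402.8]
```

View pics/s5.png

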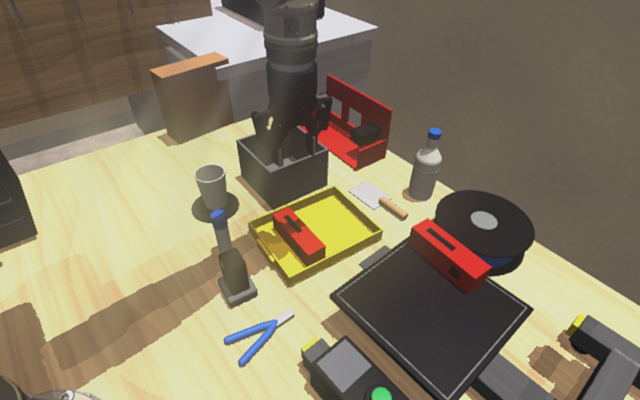

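```bash
python3 -m jog '[[[0,2.5,4,0],[0,5,8,0],[0,7.5,12,0],[0,10,16,0],[0,12.5,20,-2],[0,15,24,-2],[1,15.6,24.4,-2],[5,15.6,24.4,-2],[9,15.6,24.4,-2],[11,15.6,24.4,-2]]]' 0 && python3 -m jog '[[[1.5,0,0,0],[2.6,0,0,0],[2.6,0,0,0],[2.6,0,0,0]]]' && python3 -m jog '[[[0,0,0,0],[0,0,0,0],[0,0,0,0],[0,0,0,0],[0,0,0,0],[0,0,0,0],[0,0,0,0]]]' 255 35; python3 - <<'E'
from h import *
go([618,113,370],-5)
E
```

```text
time_s: 13.3
eef_pos: [660.7, -138.1, 277.1]
tcp_rot: [-109.3, 89.7, 157.8]
force: [-0.5, 0.1, -0.3]
grip_width: 85.3
time_s: 13.7
eef_pos: [662.3, -138.7, 255.5]
tcp_rot: [85.7, 90.0, -7.2]
force: [0.6, 0.1, 0.9]
grip_width: 85.2
time_s: 14.4
eef_pos: [662.4, -139.1, 256.8]
tcp_rot: [72.5, 89.8, -20.4]
force: [-2.3, 0.7, 7.8]
grip_width: 41.9
to [618, 113, 370] shift cm [-11.35  -5.68 -24.95] turn 2.12 jaw now -2.88 p [ 662.4 -139.1  256.8]
```

```bash
python3 -m jog '[[[-4,0,0,0],[-8,0,0,0],[-11,-1,-4,0],[-11.3,-2,-8,0],[-11.3,-3,-12,1],[-11.3,-4,-16,2],[-11.3,-5,-20,2],[-11.3,-5.7,-23,2],[-11.3,-5.7,-25,2],[-11.3,-5.7,-25,2]]]'; python3 - <<'E'
from h import *
go([618,113,180],-5)
save("side","s6")
E
```

```text
time_s: 15.4
eef_pos: [617.3, 116.3, 368.0]
tcp_rot: [155.2, 90.0, 60.6]
force: [0.5, 0.2, -1.5]
grip_width: 41.5
to [618, 113, 180] shift cm [18.8   0.09  0.34] turn 0.34 jaw now -4.66 p [617.3 116.3 368. ]
```

View pics/s6.png

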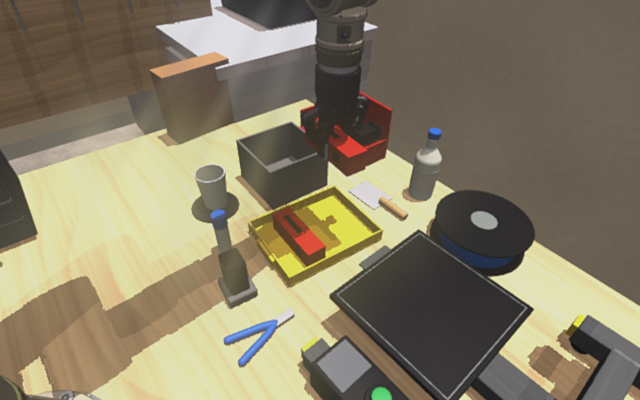

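```bash
python3 -m jog '[[[4,0,0,0],[8,0,0.2,0],[12,0,0.2,0],[15,0,0.2,0],[17,0,0.2,0],[18,0,0.2,0],[18.8,0,0.2,0],[18.8,0,0.2,0],[18.8,0,0.2,0]]]' && python3 -m jog '[[[0,0,0,0],[0,0,0,0],[0,0,0,0],[-1,0,0,0],[-5,0,0,0],[-10,0,0,0],[-15,0,0,0],[-20,0,0,0],[-25,0,0,0],[-25,0,0,0]]]' 80; python3 - <<'E'
from h import *
im,d=save("side","s7")
find("cup","side"); find("coaster","side"); find("bin","side",n=1); find("sleeve1_mid","side")
P=cloud("side",d)
m=(P[...,0]>380)&(P[...,0]<500)&(P[...,1]>260)&(P[...,1]<410)
q=P[m&(P[...,2]>85)&(P[...,2]<105)]; print("cup rim",cv2.minEnclosingCircle(q[:,:2].astype(np.float32)),len(q))
b=P[(abs(P[...,2]-110)<5)&(P[...,0]>510)&(P[...,0]<730)&(P[...,1]>220)&(P[...,1]<420)]; print(cv2.minAreaRect(b[:,:2].astype(np.float32)),len(b))
go([445,337,420],90)
E
```

```text
time_s: 16.35
eef_pos: [618.2, 111.4, 180.8]
tcp_rot: [98.5, 89.9, 3.6]
force: [0.8, -0.5, -0.9]
grip_width: 41.8
time_s: 17.35
eef_pos: [618.2, 111.8, 439.6]
tcp_rot: [98.1, 89.1, 3.2]
force: [-0.0, -0.2, 0.5]
grip_width: 58.9
call cup side 0.81 [451.6 340.4   1.5]
call cup side 0.66 [572.4 115.1   5.9]
call coaster side 0.92 [443.9 339.6   1.5]
call coaster side 0.67 [ 6.263e+02  3.160e+02 -1.000e-01]
call bin side 0.76 [626.6 317.3   1.6]
call sleeve1_mid side 0.74 [527.  119.4  27.3]
cup rim ((451.0401611328125, 340.41375732421875), 35.25361251831055) 291
((628.7454223632812, 318.9912109375), (165.32469177246094, 162.08587646484375), 87.79936981201172) 725
to [445, 337, 420] shift cm [  0.86 -19.07 -20.99] turn 85.12 jaw now -4.88 p [617.2 111.6 428.1]
```

View pics/s7.png

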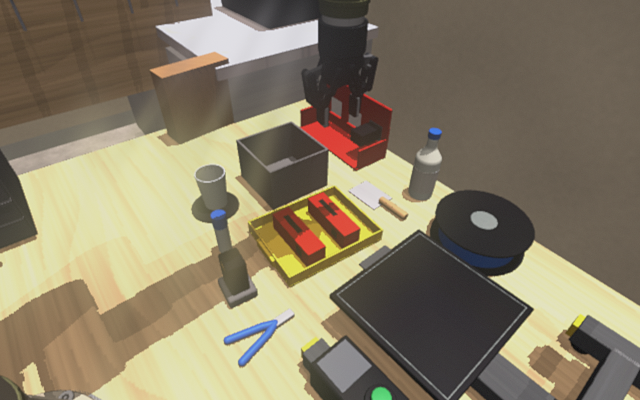

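```bash
python3 -m jog '[[[0,-3,-4,8],[0,-6,-8,16],[0,-9,-11,24],[0,-11,-13,32],[0,-13,-15,40],[0,-15,-17,48],[0,-17,-19,56],[0,-18,-20,64],[0,-18.6,-20.6,72],[0,-18.6,-20.6,80]]]' 0 40; python3 - <<'E'
from h import *
print(manip.observe()["joints"].round(1))
go([450,340,420],88); go([450,340,239],88)
E
```

```text
time_s: 18.6
eef_pos: [478.5, 244.7, 427.2]
tcp_rot: [-83.0, 85.6, 114.5]
force: [0.9, -0.7, 0.6]
grip_width: 85.6
[ 17.5  13.5  -0.2  76.8   4.4 179.9]
to [450, 340, 420] shift cm [ 1.47 -9.86 -0.16] turn 19.5 jaw now -72.5 p [478.5 244.7 427.2]
to [450, 340, 239] shift cm [19.52 -8.49 -0.32] turn 19.5 jaw now -72.5 p [478.5 244.7 427.2]
```

```bash
python3 -m jog '[[[0,0,0,-8],[0,0,0,-16],[0,0,0,-24],[0,0,0,-32],[0,0,0,-40],[0,0,0,-48],[0,0,0,-56],[0,0,0,-64],[0,0,0,-72],[0,0,0,-80]]]'; python3 - <<'E'
from h import *
print(manip.observe()["joints"].round(1)); p,R=pose(); print(R.round(3))
go([450,340,420],88); 
E
```

```text
time_s: 19.6
eef_pos: [478.9, 244.9, 427.2]
tcp_rot: [-163.3, 85.7, 114.6]
force: [0.0, 0.2, -0.2]
grip_width: 85.3
[17.5 13.6 -0.1 76.8  4.3 99.6]
[[-0.032  0.99   0.136]
 [ 0.069  0.138 -0.988]
 [-0.997 -0.022 -0.073]]
to [450, 340, 420] shift cm [ 1.46 -1.54 -9.74] turn -80.09 jaw now 7.91 p [478.9 244.9 427.2]
```

```bash
Z='python3 -m jog'; python3 -m jog '[[[0,0,0,-85],[0,0,0,-85],[0,0,0,-85],[0,0,0,-85],[0,0,0,-85],[0,0,0,-85],[0,0,0,-85],[0,0,0,-85],[0,0,0,-85],[0,0,0,-85]]]' | head -1;  python3 -m jog '[[[0,0,0,-85],[0,0,0,-85],[0,0,0,-85],[0,0,0,-85],[0,0,0,-85],[0,0,0,-85],[0,0,0,-85],[0,0,0,-85],[0,0,0,-85],[0,0,0,-85]]]' | head -1; python3 -m jog '[[[0,0,0,-85],[0,0,0,-85],[0,0,0,-85],[0,0,0,-85],[0,0,0,-85],[0,0,0,-85],[0,0,0,-85],[0,0,0,-85],[0,0,0,-85],[0,0,0,-85]]]'; python3 - <<'E'
from h import *
print(manip.observe()["joints"].round(2)); p,R=pose(); print(p.round(1),R[:,0].round(3))
E
```

```text
time_s: 20.6
time_s: 21.6
time_s: 22.6
eef_pos: [478.9, 244.9, 427.2]
tcp_rot: [-58.3, 85.7, 114.5]
force: [-0.2, 0.3, 0.0]
grip_width: 85.3
[ 1.7500e+01  1.3590e+01 -1.2000e-01  7.6820e+01  4.3200e+00 -1.5539e+02]
[478.9 244.9 427.2] [-0.031  0.069 -0.997]
```

```bash
python3 -m jog '[[[0,0,0,-8],[0,0,0,-16],[0,0,0,-24],[0,0,0,-29],[0,0,0,-29]]]' >/dev/null; python3 - <<'E'
from h import *
print(manip.observe()["joints"].round(2)); p,R=pose(); print(p.round(1),R[:,0].round(3))
E
```

```text
[  20.11   13.77    0.18   76.62    3.5  -179.94]
[470.8 265.8 427.5] [-0.025  0.056 -0.998]
```

```bash
python3 -m jog '[[[0,0,0,-8],[0,0,0,-16],[0,0,0,-16]]]' >/dev/null; python3 - <<'E'
from h import *
print(manip.observe()["joints"].round(2)); p,R=pose(); print(p.round(1),R[:,0].round(3))
E
python3 -m jog '[[[0,0,0,-8],[0,0,0,-16],[0,0,0,-24],[0,0,0,-32],[0,0,0,-40],[0,0,0,-48],[0,0,0,-48],[0,0,0,-48],[0,0,0,-48]]]' >/dev/null; python3 - <<'E'
from h import *
print(manip.observe()["joints"].round(2)); p,R=pose(); print(p.round(1),R[:,0].round(3))
E
```

```text
[  30.52   14.13    0.77   75.98    0.5  -179.94]
[424.8 344.5 428.2] [ 0.005  0.013 -1.   ]
[  56.96   15.09    1.4    77.06   -8.83 -179.94]
[245.1 487.8 425.2] [ 0.122 -0.094 -0.988]
```

```bash
for i in 1 2 3 4; do python3 -m jog '[[[0,0,0,85],[0,0,0,85],[0,0,0,85],[0,0,0,85],[0,0,0,85],[0,0,0,85],[0,0,0,85],[0,0,0,85],[0,0,0,85],[0,0,0,85]]]' | head -1; done; python3 - <<'E'
from h import *
print(manip.observe()["joints"].round(2)); p,R=pose(); print(p.round(1),R[:,0].round(3))
E
```

```text
time_s: 25.3
time_s: 26.3
time_s: 27.3
time_s: 28.3
[ 56.85  15.07   1.4   77.07  -8.82 160.4 ]
[246.  487.3 425.3] [ 0.121 -0.095 -0.988]
```

```bash
python3 -m jog '[[[0,0,0,8],[0,0,0,16],[0,0,0,24],[0,0,0,32],[0,0,0,40],[0,0,0,48],[0,0,0,48]]]'  | head -1; python3 - <<'E'
from h import *
print(manip.observe()["joints"].round(2)); p,R=pose(); print(p.round(1),R[:,0].round(3))
E
```

```text
time_s: 29.0
[ 41.34   9.51  -5.35  72.49  -3.35 179.94]
[333.5 390.1 426.5] [ 0.073 -0.013 -0.997]
```

```bash
python3 -m jog '[[[0,0,0,8],[0,0,0,16],[0,0,0,16],[0,0,0,16]]]'  | head -1; python3 - <<'E'
from h import *
print(manip.observe()["joints"].round(2)); p,R=pose(); print(p.round(1),R[:,0].round(3)); go([450,340,420],88)
E
```

```text
time_s: 29.4
[ 29.22   6.26  -9.09  71.26  -0.44 179.95]
[382.1 304.3 427. ] [ 0.055  0.022 -0.998]
to [450, 340, 420] shift cm [ 1.15  0.19 -7.62] turn 31.25 jaw now -60.75 p [382.1 304.3 427. ]
```

```bash
cat >> h.py <<'E'
def gg(gp,jawdir=None):
    p,R=pose(); print("grasp pt now",(p+155*R[:,0]).round(1)); go(np.array(gp)-155*R[:,0],jawdir)
E
python3 -m jog '[[[0,0,-3,-8],[0,0,-6,-16],[0,0,-7.5,-24],[0,0,-7.5,-32],[0,0,-7.5,-40],[0,0,-7.5,-48],[0,0,-7.5,-56],[0,0,-7.5,-64],[0,0,-7.5,-72],[0,0,-7.5,-80]]]'  | head -1;python3 -m jog '[[[0,0,0,-8],[0,0,0,-16],[0,0,0,-24],[0,0,0,-32],[0,0,0,-40],[0,0,0,-48],[0,0,0,-56],[0,0,0,-64],[0,0,0,-69],[0,0,0,-69]]]'  ; python3 - <<'E'
from h import *
print(manip.observe()["joints"].round(2)); p,R=pose(); print(R.round(3)); gg([450.5,340,84],88)
save("wrist","w8"); save("side","s8")
find("cup","side",n=1); find("cup","wrist",n=1)
E
```

```text
time_s: 30.4
time_s: 31.4
eef_pos: [446.2, 343.5, 431.9]
tcp_rot: [24.3, 86.5, 22.8]
force: [0.2, 0.2, -0.1]
grip_width: 85.4
[29.51 14.5   1.71 73.77 -0.4  30.94]
[[ 0.056  0.025  0.998]
 [ 0.023  0.999 -0.026]
 [-0.998  0.025  0.055]]
grasp pt now [454.8 347.1 277.2]
to [441.8856563  336.37263749 238.71792179] shift cm [19.24 -1.2  -1.47] turn 0.6 jaw now 88.6 p [446.2 343.5 431.9]
call cup side 0.65 [449.4 339.3   0.5]
call cup wrist 0.79 [450.2 339.7   3.7]
```

View pics/w8.png

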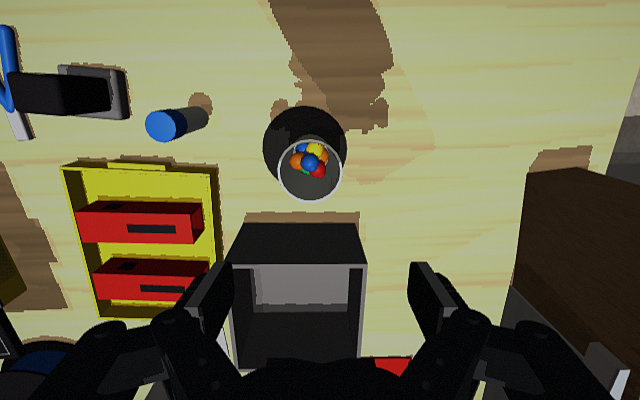

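View pics/s8.png

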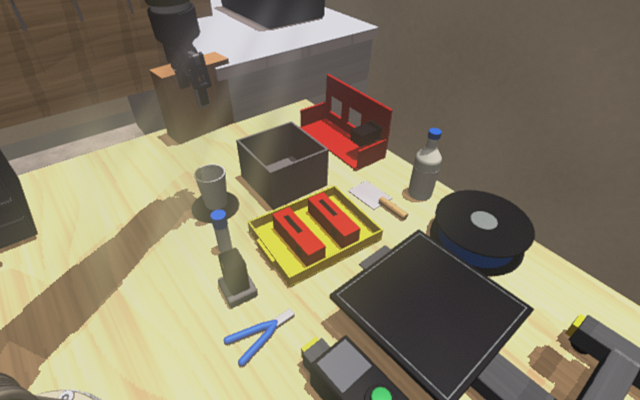

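```bash
python3 -m jog '[[[3,-1.2,-1.4,0],[6,-1.2,-1.4,0],[9,-1.2,-1.4,0],[9,-1.2,-1.4,0],[9,-1.2,-1.4,0]]]' 0 25; python3 - <<'E'
from h import *
gg([450,340,84],88)
save("wrist","w9")
find("cup","wrist",n=1)
E
```

```text
time_s: 32.1
eef_pos: [437.4, 333.6, 342.0]
tcp_rot: [24.4, 86.5, 22.9]
force: [-0.1, 0.2, 0.6]
grip_width: 85.5
grasp pt now [446.1 337.3 187.3]
to [441.2996321  336.32702173 238.71203195] shift cm [10.34  0.02 -0.19] turn 0.5 jaw now 88.5 p [437.4 333.6 342. ]
call cup wrist 0.6 [453.1 341.2   2.3]
```

View pics/w9.png

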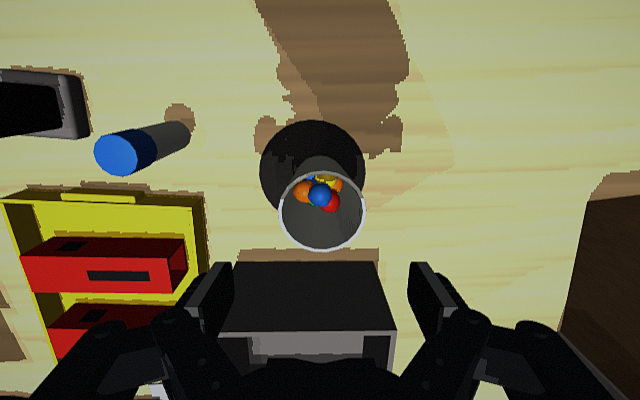

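```bash
python3 -m jog '[[[3,0,0,0],[6,0,0,0],[9,0,-0.2,0],[10.4,0,-0.2,0],[10.4,0,-0.2,0],[10.4,0,-0.2,0]]]' 0 25 && python3 -m jog '[[[0,0,0,0],[0,0,0,0],[0,0,0,0],[0,0,0,0],[0,0,0,0]]]' 255 25 && python3 -m jog '[[[-1,0,0,0],[-2,0,0,0],[-3,0,0,0],[-4,0,0,0],[-5,0,0,0]]]'; python3 - <<'E'
from h import *
gg([450,340,84],88)
save("wrist","w10"); save("side","s10")
E
```

```text
time_s: 32.8
eef_pos: [442.2, 336.7, 239.6]
tcp_rot: [24.7, 86.3, 23.2]
force: [0.3, -0.1, -0.1]
grip_width: 85.5
time_s: 33.3
eef_pos: [442.3, 336.7, 240.5]
tcp_rot: [24.9, 86.2, 23.4]
force: [-1.7, -0.3, 6.0]
grip_width: 66.9
time_s: 33.8
eef_pos: [438.6, 335.0, 289.0]
tcp_rot: [24.5, 86.4, 23.0]
force: [0.1, 0.1, -1.3]
grip_width: 66.7
grasp pt now [447.5 338.8 134.3]
to [441.08304267 336.20926229 238.69685898] shift cm [ 5.03 -0.01 -0.04] turn 0.53 jaw now 88.53 p [438.6 335.  289. ]
```

View pics/w10.png

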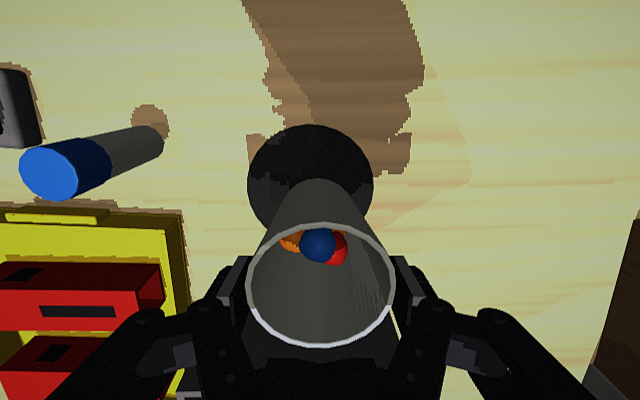

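View pics/s10.png

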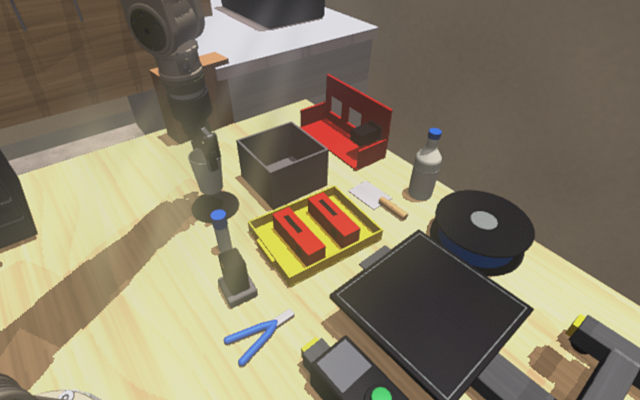

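```bash
python3 -m jog '[[[-2,0,0.5,0],[-3.3,-0.2,1.5,0],[-3.3,-0.5,3,0],[-3.3,-1,4.5,0],[-3.3,-1.5,6,0],[-3.3,-1.5,6.2,0],[-3.3,-1.5,6.2,0]]]'; python3 - <<'E'
from h import *
p,R=pose(); g=p+155*R[:,0]; print(g)
for t,L in((0,58),(15,58),(30,58),(45,58),(60,58),(75,58),(90,58)):
    a=np.radians(t); r=29
    q=np.array([547.5+L*np.sin(a)-r*np.cos(a),g[1],110+L*np.cos(a)+r*np.sin(a)]); print(t,q.round(0),(R.T@(q-g)/10).round(2))
save("side","s11")
E
```

```text
time_s: 34.6
eef_pos: [498.8, 317.0, 322.8]
tcp_rot: [24.7, 86.5, 23.1]
force: [0.3, -0.1, -2.9]
grip_width: 66.7
[507.35419012 320.64799188 168.11427891]
0 [518. 321. 168.] [0.07 0.03 1.11]
15 [534. 321. 174.] [-0.39  0.09  2.74]
30 [551. 321. 175.] [-0.42  0.14  4.43]
45 [568. 321. 172.] [-0.    0.17  6.07]
60 [583. 321. 164.] [0.82 0.19 7.55]
75 [596. 321. 153.] [2.   0.2  8.77]
90 [606. 321. 139.] [3.45 0.19 9.64]
```

View pics/s11.png

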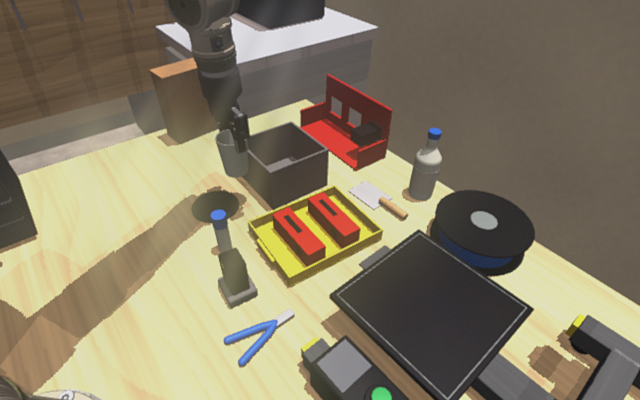

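```bash
python3 -m jog '[[[0,0,0.6,0],[0,0,1.1,0],[-0.2,0,1.6,0],[-0.3,0.1,2.1,0],[-0.4,0.1,2.6,0],[-0.4,0.1,3.1,0],[-0.4,0.1,3.6,0],[-0.4,0.1,4,0],[-0.4,0.1,4.4,0],[-0.4,0.1,4.4,0]]]'; python3 - <<'E'
from h import *
p,R=pose(); print(p+155*R[:,0])
save("side","s12"); save("wrist","w12")
E
```

```text
time_s: 35.65
eef_pos: [542.4, 317.4, 330.4]
tcp_rot: [24.8, 86.4, 23.3]
force: [-1.7, 1.0, 1.3]
grip_width: 66.6
[551.28033091 321.19558195 175.74146696]
```

View pics/s12.png

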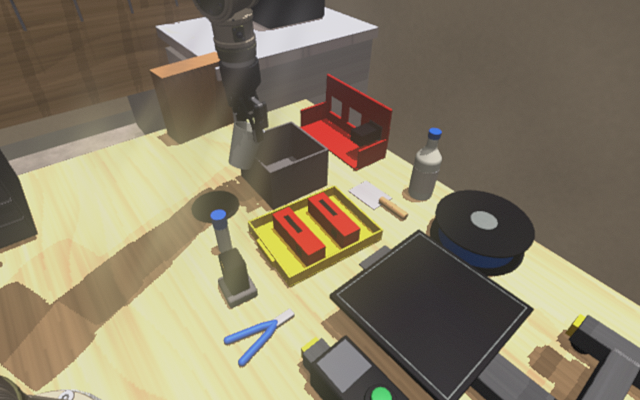

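View pics/w12.png

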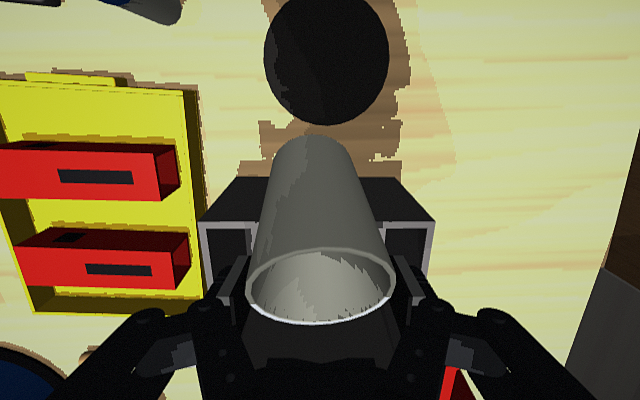

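```bash
python3 -m jog '[[[0.1,0,0.6,0],[0.2,0,1.1,0],[0.4,0,1.7,0],[0.7,0,2.2,0],[1,0,2.7,0],[1.3,0,3.1,0],[1.7,0,3.6,0],[2.1,0,4,0],[2.4,0,4.3,0],[2.4,0,4.3,0]]]'; python3 - <<'E'
from h import *
p,R=pose(); print(p+155*R[:,0])
save("side","s13"); save("wrist","w13")
E
```

```text
time_s: 36.75
eef_pos: [586.8, 316.4, 308.4]
tcp_rot: [24.0, 86.4, 22.4]
force: [0.7, -0.5, 3.9]
grip_width: 65.1
[595.7461458  320.10726496 153.70147871]
```

View pics/s13.png

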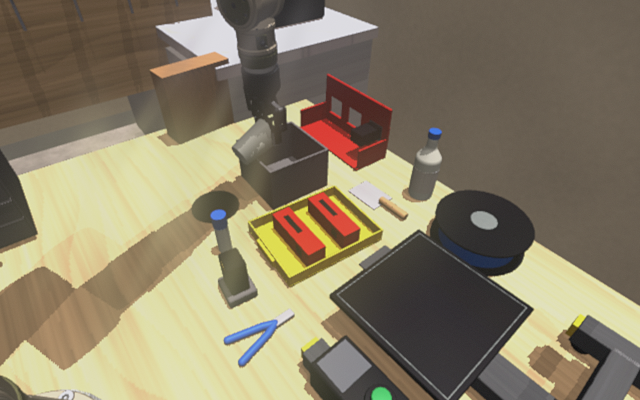

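View pics/w13.png

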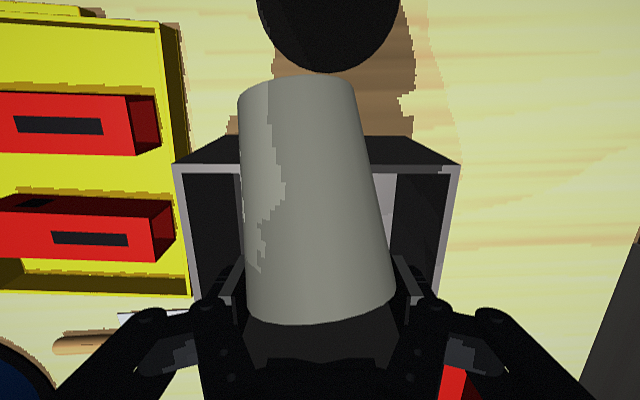

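```bash
python3 -m jog '[[[0.4,0,0.3,0],[0.8,0,0.6,0],[1.2,0,0.8,0],[1.5,0,0.9,0],[1.8,0,1.1,0],[2.1,0,1.2,0],[2.5,0,1.3,0],[2.8,0,1.4,0],[2.8,0,1.4,0],[2.8,0,1.4,0]]]'; python3 - <<'E'
from h import *
p,R=pose(); print(p+155*R[:,0])
save("side","s14"); save("wrist","w14")
E
```

```text
time_s: 37.85
eef_pos: [603.1, 316.7, 282.1]
tcp_rot: [23.3, 86.3, 21.8]
force: [4.1, -1.9, 4.8]
grip_width: 65.1
[612.42644071 320.41165423 127.44463484]
```

View pics/s14.png

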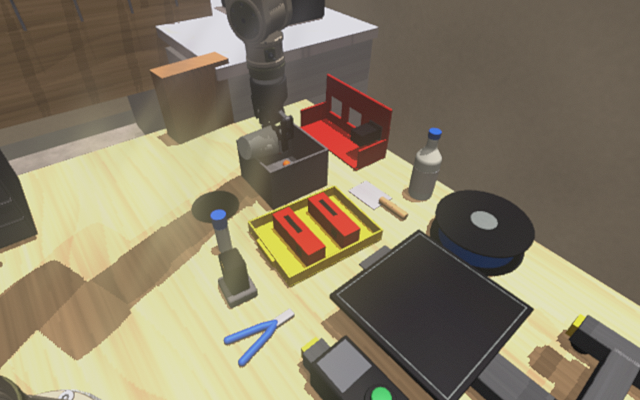

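View pics/w14.png

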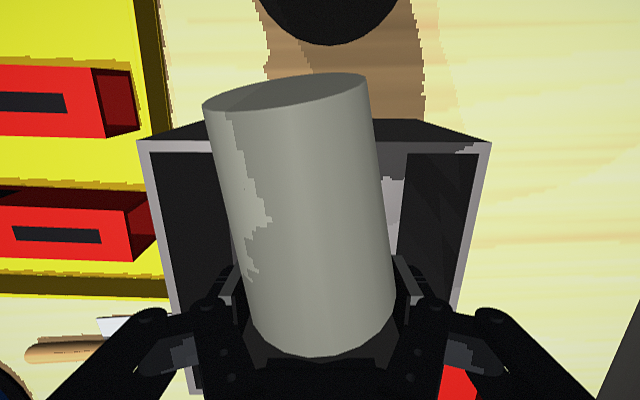

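```bash
python3 -m jog '[[[0.4,0,0.3,0],[0.4,0,-0.3,0],[0.4,0,0.3,0],[0.4,0,-0.3,0],[0.4,0,0.3,0],[0.4,0,0,0],[0.4,0,0,0]]]'|tail -2; python3 - <<'E'
from h import *
save("side","s15");im,d=save("top","t15")
find("blob1","side",n=8); find("blob1","top",n=8)
find("blob1","side",f=boxes_of,n=8)
E
```

```text
force: [4.5, -0.5, 3.3]
grip_width: 65.7
call blob1 side 0.38 [650.8 382.5  17.7]
call blob1 top 0.58 [690.2 296.4  15.3]
call blob1 top 0.43 [636.6 267.1  16.2]
call blob1 top 0.42 [695.3 344.8  17.5]
call blob1 top 0.41 [693.6 320.5  16.6]
call blob1 side 0.6 [651.4 377.8  24.9]
call blob1 side 0.4 [604.8  96.   44.3]
```

View pics/t15.png

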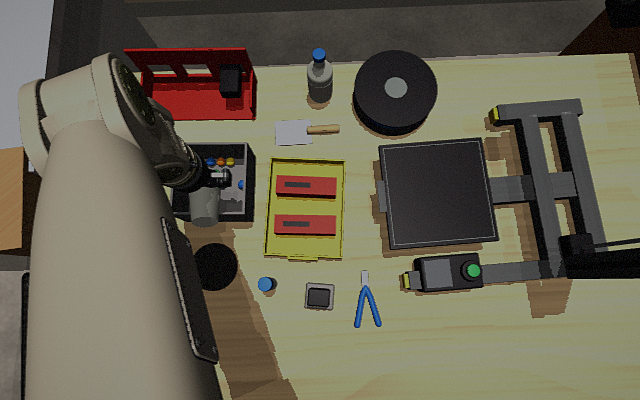

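```bash
python3 -m jog '[[[-1,0,0,0],[-3,0,0.5,0],[-5,0,1,0],[-8,0,1,0],[-11,0,1,0],[-14,0,1,0],[-14,0,1,0],[-14,0,1,0]]]'; python3 - <<'E'
from h import *
p,R=pose(); print(p+155*R[:,0])
save("side","s16");im,d=save("top","t16"); save("wrist","w16")
cv2.imwrite("pics/t16c.png",cv2.resize(im[130:230,160:270,::-1],None,fx=5,fy=5,interpolation=cv2.INTER_CUBIC))
E
```

```text
time_s: 39.7
eef_pos: [603.4, 313.5, 417.9]
tcp_rot: [24.8, 86.5, 23.3]
force: [-0.4, -0.4, -1.7]
grip_width: 65.0
[612.0858444  317.24111612 263.19152087]
```

View pics/s16.png

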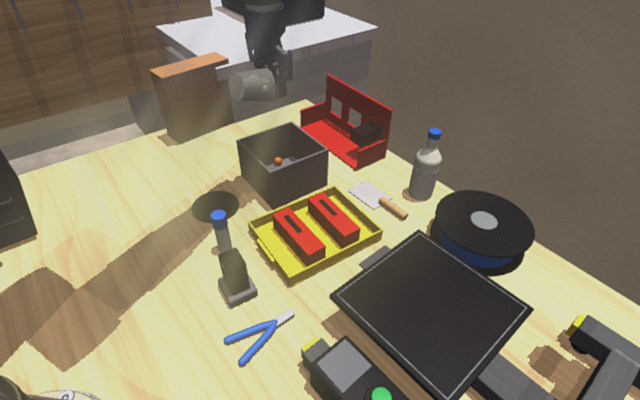

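View pics/w16.png

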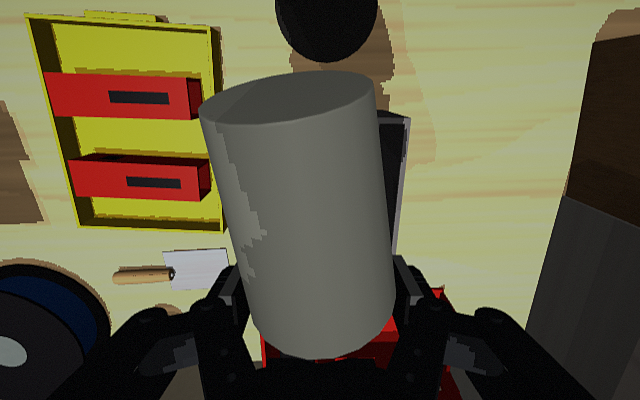

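View pics/t16c.png

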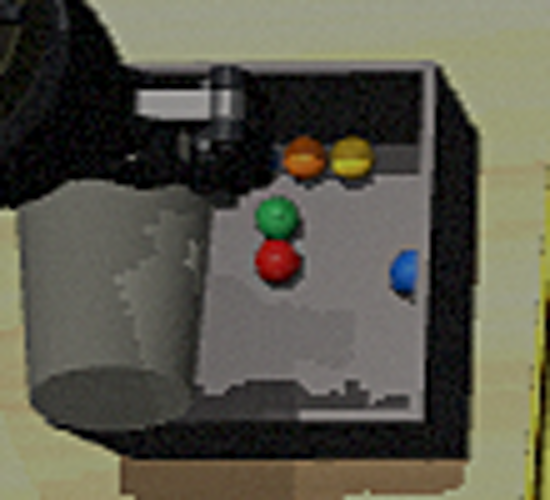

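```bash
python3 -m jog '[[[3,0,2,0],[7,-0.2,4,0],[11,-0.2,4,0],[14,-0.3,3.5,0],[16.5,-0.4,3.2,0],[18.5,-0.4,3.2,0],[19.3,-0.4,3.2,0],[19.3,-0.4,3.2,0]]]'; python3 - <<'E'
from h import *
p,R=pose(); print(p+155*R[:,0])
save("side","s17")
E
```

```text
time_s: 40.65
eef_pos: [645.8, 312.9, 224.2]
tcp_rot: [24.9, 86.7, 23.4]
force: [0.8, -0.4, -1.4]
grip_width: 65.1
[653.89928324 316.37206336  69.49841329]
```

View pics/s17.png

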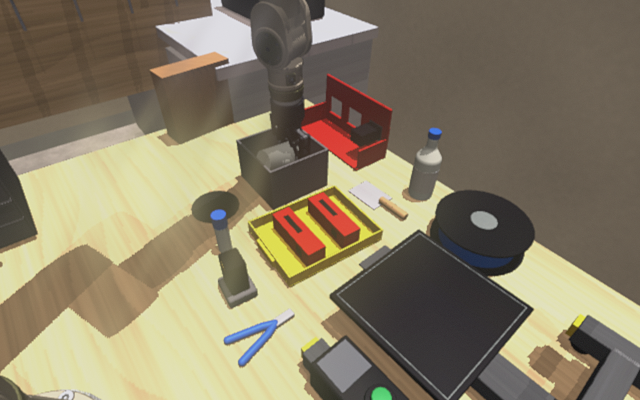

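```bash
python3 -m jog '[[[0,0,1,0],[0.1,0,1.5,0],[0.1,0,2,0],[0.1,0,2.4,0],[0.2,0,2.6,0],[0.2,0,2.8,0],[0.2,0,2.8,0]]]'; python3 -m jog '[[[0,0,0.2,0],[0,0,0.4,0],[0,0,0.6,0],[0,0,0.6,0]]]' ; python3 - <<'E'
from h import *
p,R=pose(); print(p+155*R[:,0])
save("side","s18"); save("wrist","w18")
E
```

```text
time_s: 41.4
eef_pos: [675.0, 312.5, 226.6]
tcp_rot: [24.5, 86.5, 23.0]
force: [-0.2, 1.1, -1.1]
grip_width: 65.0
time_s: 41.8
eef_pos: [681.2, 312.3, 227.1]
tcp_rot: [24.5, 86.4, 22.9]
force: [-0.9, 1.1, -1.5]
grip_width: 65.3
[690.07835261 316.10609541  72.38310315]
```

View pics/s18.png

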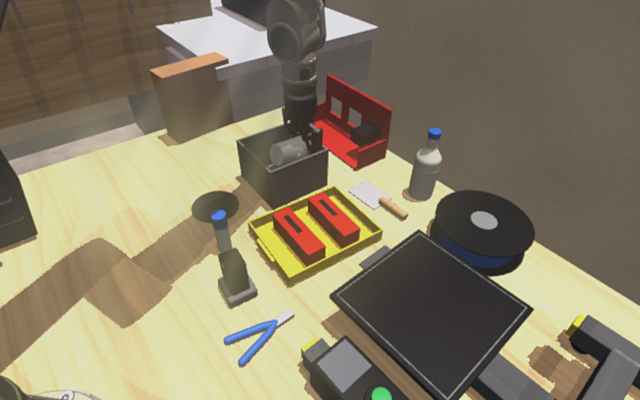

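View pics/w18.png

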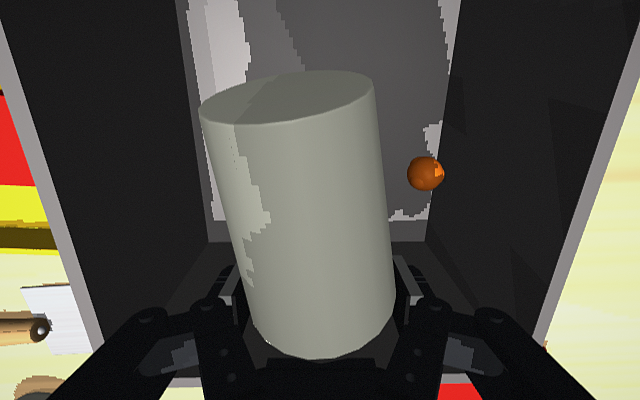

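```bash
python3 -m jog '[[[0,0,0.2,0],[0,0,0.4,0],[0,0,0.6,0],[0,0,0.6,0]]]'|tail -3; python3 -m jog '[[[0,0,0.2,0],[0,0,0.4,0],[0,0,0.4,0]]]'|tail -3 ; python3 - <<'E'
from h import *
p,R=pose(); print(p+155*R[:,0])
save("wrist","w19")
E
```

```text
tcp_rot: [27.5, 86.9, 26.0]
force: [-12.9, 1.5, 2.3]
grip_width: 65.1
tcp_rot: [31.3, 87.3, 29.9]
force: [-23.8, 2.1, 7.0]
grip_width: 65.1
[691.05505003 316.50158873  70.93510536]
```

View pics/w19.png

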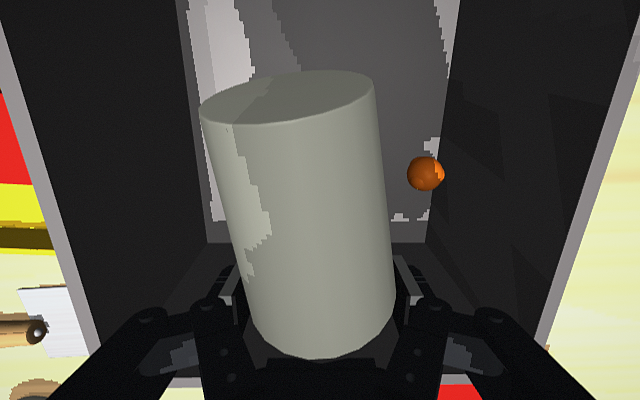

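```bash
python3 -m jog '[[[0,0,-1,0],[0,0,-1.8,0],[0,0,-1.8,0],[0,0,-1.8,0]]]'|tail -3;  cat > cup.py <<'E'
from h import *
im,d=save("wrist","wc"); P=cloud("wrist",d)
m=np.zeros((400,640),np.uint8); cv2.ellipse(m,(290,96),(70,16),-6,0,360,1,-1)
q=P[(m>0)&(d>0)]; c=q.mean(0); n=np.linalg.svd(q-c)[2][2]; n*=-np.sign(n[2]+1e-9) if 0 else 1
p,R=pose(); g=p+155*R[:,0]
print("foot",c.round(1),"normal",n.round(3),"tilt of axis from vertical",np.degrees(np.arccos(abs(n[2]))).round(1),"rel grasp",(c-g).round(1),"g",g.round(1), "cam",np.array(calibration("wrist")["world_from_camera"])[:3,3].round(0))
E
python3 cup.py
```

```text
tcp_rot: [24.3, 86.4, 22.8]
force: [-0.4, 0.9, -1.7]
grip_width: 64.8
foot [598.4 308.1 100.3] normal [ 0.966  0.103 -0.239] tilt of axis from vertical 76.2 rel grasp [-84.1  -8.2  28.1] g [682.5 316.3  72.3] cam [596. 314. 191.]
```

```bash
python3 -m jog '[[[-1,0,-1,0],[-2,0,-2,0],[-2.5,0,-2.6,0],[-2.5,0,-3.2,0],[-2.5,0,-3.8,0],[-2.5,0,-3.8,0]]]'|tail -4;  python3 cup.py
```

```text
eef_pos: [635.2, 313.2, 251.3]
tcp_rot: [22.7, 86.0, 21.2]
force: [7.7, -0.1, -0.7]
grip_width: 65.0
foot [561.1 308.8 123.7] normal [ 0.967  0.103 -0.234] tilt of axis from vertical 76.5 rel grasp [-84.2  -8.2  27.3] g [645.3 317.   96.4] cam [558. 315. 215.]
```

```bash
python3 -m jog '[[[0,0,-0.4,0],[-0.4,0,-0.5,0],[-0.8,0,-0.5,0],[-1.2,0,-0.5,0],[-1.6,0,-0.5,0],[-2,0,-0.5,0],[-2.4,0,-0.5,0],[-2.8,0,-0.5,0],[-3,0,-0.5,0]]]'|tail -4;  python3 cup.py
```

```text
eef_pos: [628.5, 311.8, 280.1]
tcp_rot: [22.3, 86.2, 20.7]
force: [6.4, -1.4, -1.9]
grip_width: 65.0
foot [554.7 304.3 127.2] normal [ 0.989  0.145 -0.043] tilt of axis from vertical 87.5 rel grasp [-83.5 -11.3   1.6] g [638.3 315.6 125.6] cam [551. 314. 244.]
```

View pics/wc.png

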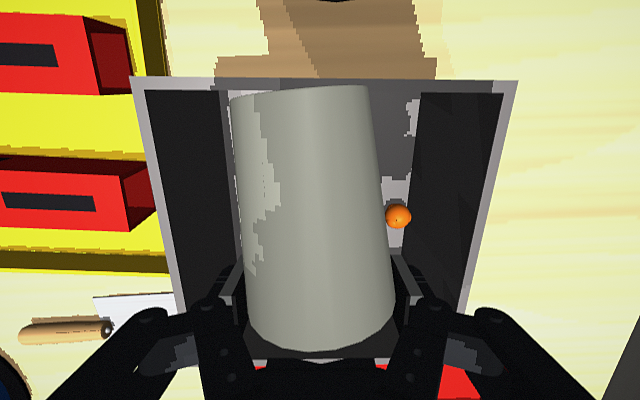

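```bash
python3 -m jog '[[[-0.4,0,-0.3,0],[-0.9,0,-0.5,0],[-1.4,0,-0.7,0],[-1.9,0,-1,0],[-2.4,0,-1.3,0],[-2.9,0,-1.6,0],[-2.9,0,-1.6,0]]]'|tail -4;  python3 - <<'E'
from h import *
p,R=pose(); print(p+155*R[:,0])
save("side","s20"); save("wrist","w20")
E
```

```text
eef_pos: [610.9, 311.9, 309.5]
tcp_rot: [22.7, 86.0, 21.2]
force: [5.4, -0.5, 3.9]
grip_width: 64.8
[620.8816561  315.7676638  154.90581958]
```

View pics/s20.png

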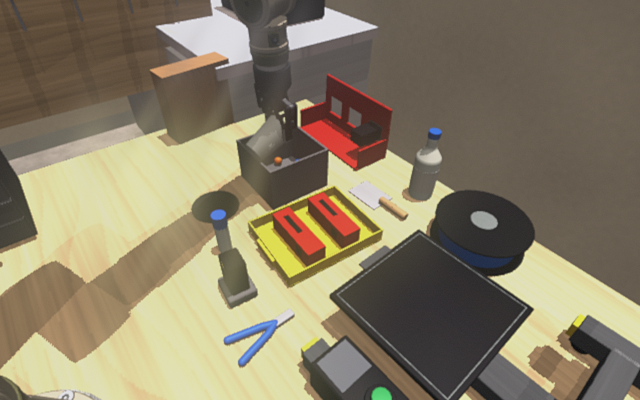

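View pics/w20.png

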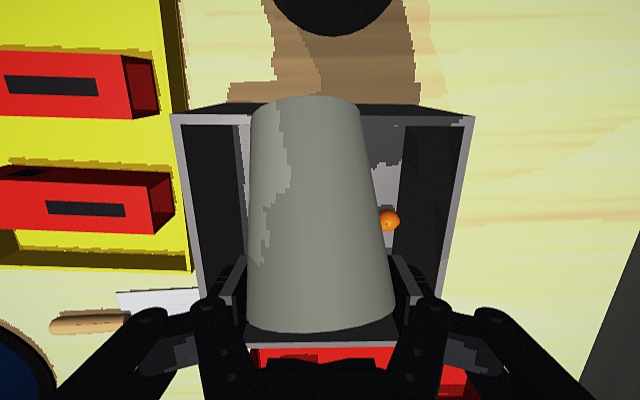

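```bash
python3 -m jog '[[[-0.4,0,-0.5,0],[-0.9,0,-1,0],[-1.4,0,-1.5,0],[-1.9,0,-2.1,0],[-2.2,0,-2.7,0],[-2.5,0,-3.3,0],[-2.8,0,-3.9,0],[-3,0,-4.5,0],[-3,0,-4.5,0]]]'|tail -4;  python3 - <<'E'
from h import *
p,R=pose(); print(p+155*R[:,0])
save("wrist","w21")
E
```

```text
eef_pos: [563.7, 312.4, 337.6]
tcp_rot: [22.3, 86.0, 20.8]
force: [3.8, -2.7, 6.7]
grip_width: 64.6
[573.8372182  316.19524514 182.96340526]
```

View pics/w21.png

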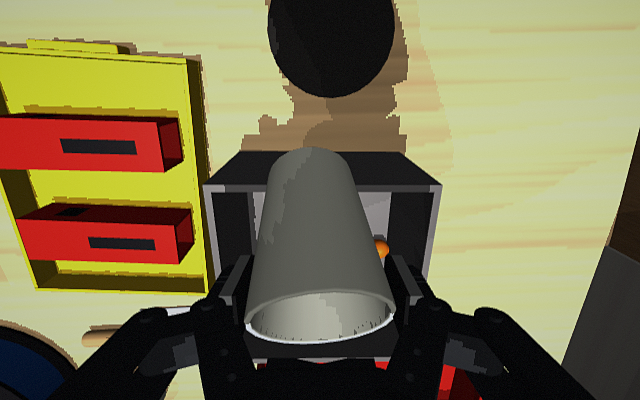

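```bash
python3 -m jog '[[[0,0,2,0],[1,0,4.5,0],[3,0,4.5,0],[3.5,0,4,0],[3.5,0,3,0],[3.4,0,2.4,0],[3.3,0,1.8,0],[3.3,0,1.2,0],[3.2,0,0.6,0],[3.2,0,0.1,0]]]'|tail -4;  python3 - <<'E'
from h import *
p,R=pose(); print(p+155*R[:,0])
save("wrist","w22"); save("side","s22")
E
```

```text
eef_pos: [565.0, 313.6, 303.5]
tcp_rot: [24.4, 86.3, 22.9]
force: [4.0, -0.2, 2.4]
grip_width: 64.6
[574.15213267 317.47417699 148.83604177]
```

View pics/w22.png

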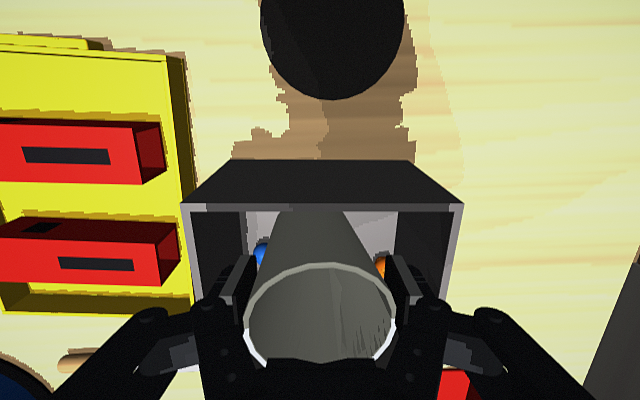

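View pics/s22.png

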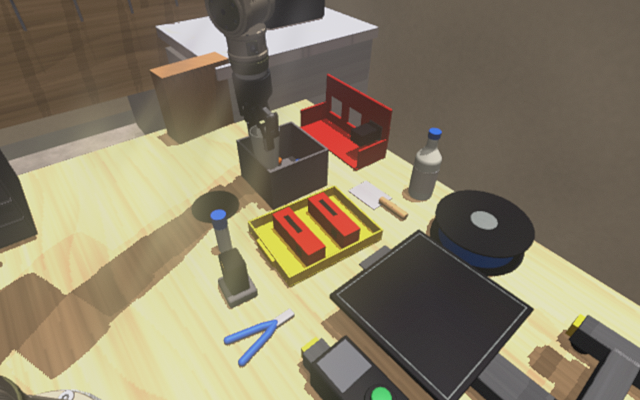

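```bash
python3 -m jog '[[[-2,0,0.5,0],[-6,0,0.5,0],[-10,0,0.5,0],[-10.5,0.5,-4,0],[-10.5,1,-8,0],[-10.5,1.8,-12,0],[-10.5,1.8,-13,0],[-10.5,1.8,-13,0],[-10.5,1.8,-13,0]]]'|tail -4;  python3 - <<'E'
from h import *
im,d=save("wrist","w23"); im2,d2=save("side","s23"); im3,d3=save("top","t23")
find("cup","side",n=2); find("coaster","side",n=1); find("coaster","top",n=1);find("cup","top",n=1)
gg([443.5,338,100],88)
cv2.imwrite("pics/t23c.png",cv2.resize(im3[130:300,160:280,::-1],None,fx=3.5,fy=3.5,interpolation=cv2.INTER_CUBIC))
cv2.imwrite("pics/s23c.png",cv2.resize(im2[80:240,140:340,::-1],None,fx=3.5,fy=3.5,interpolation=cv2.INTER_CUBIC))
E
```

```text
eef_pos: [430.4, 332.4, 400.2]
tcp_rot: [24.4, 86.5, 23.0]
force: [-0.1, 0.3, -0.6]
grip_width: 64.8
call cup side 0.97 [445.8 327.9 169.8]
call cup side 0.56 [400.5 199.8  -3.1]
call coaster side 0.93 [4.395e+02 3.397e+02 1.000e-01]
call coaster top 0.75 [442.3 336.7   5.8]
call cup top 0.89 [446.8 332.6 173.6]
grasp pt now [439.6 335.9 245.5]
to [434.69745211 334.27603633 254.70503303] shift cm [14.55 -0.15 -0.44] turn 0.48 jaw now 88.48 p [430.8 332.1 400.2]
```

View pics/s23c.png

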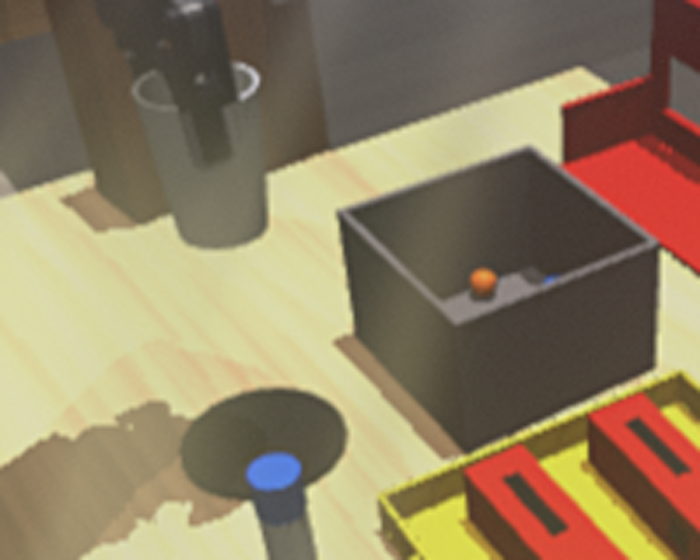

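View pics/t23c.png

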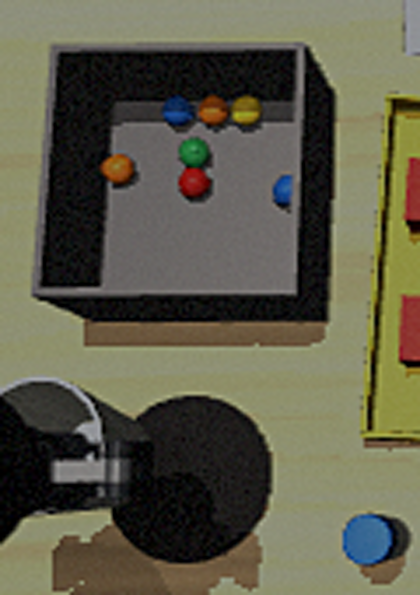

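```bash
python3 -m jog '[[[3,0.3,-1,0],[7,0.3,-1.3,0],[11,0.3,-1.3,0],[14,0.3,-1.3,0],[15,0.3,-1.3,0],[15.5,0.3,-1.3,0],[15.5,0.3,-1.3,0]]]'|tail -4; python3 -m jog '[[[0.3,0,0,0],[0.6,0,0,0],[0.9,0,0,0],[1.1,0,0,0],[1.1,0,0,0]]]'|tail -4;  python3 - <<'E'
from h import *
p,R=pose(); print(p+155*R[:,0]); im2,d2=save("side","s24")
cv2.imwrite("pics/s24c.png",cv2.resize(im2[80:240,140:340,::-1],None,fx=3.5,fy=3.5,interpolation=cv2.INTER_CUBIC))
find("cup","side",n=1)
E
```

```text
eef_pos: [426.6, 339.6, 245.7]
tcp_rot: [24.6, 86.4, 23.1]
force: [0.7, -0.0, 0.1]
grip_width: 64.7
eef_pos: [426.6, 339.7, 234.0]
tcp_rot: [24.5, 86.5, 23.0]
force: [0.7, -0.5, -0.3]
grip_width: 65.0
[435.39198918 343.39896539  79.33973085]
call cup side 0.65 [444.9 338.    3.4]
```

View pics/s24c.png

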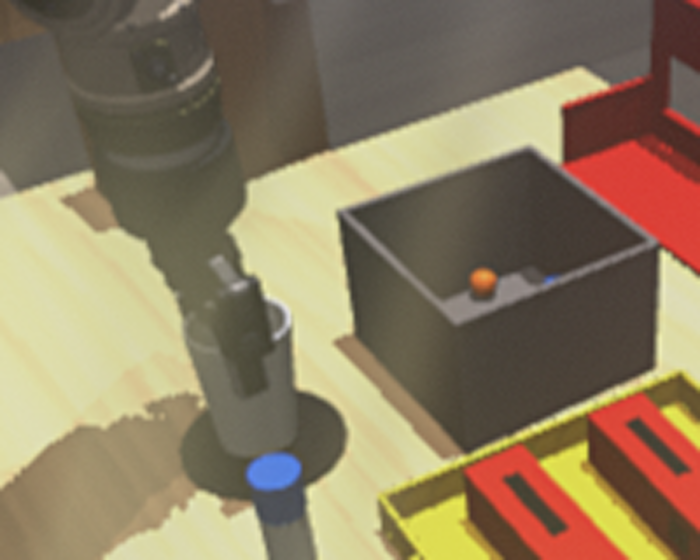

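```bash
python3 -m jog '[[[0.1,0,0,0],[0.2,0,0,0],[0.3,0,0,0],[0.3,0,0,0]]]'|tail -4;python3 -m jog '[[[0.1,0,0,0],[0.2,0,0,0],[0.3,0,0,0],[0.3,0,0,0]]]'|tail -4
```

```text
eef_pos: [427.1, 339.8, 233.1]
tcp_rot: [24.0, 86.3, 22.5]
force: [-3.8, -3.5, 12.9]
grip_width: 64.7
eef_pos: [427.9, 340.1, 232.7]
tcp_rot: [24.0, 86.1, 22.5]
force: [-8.4, -5.6, 28.6]
grip_width: 65.1
```

```bash
python3 -m jog '[[[-0.4,0,0.2,0],[-0.4,-0.3,0.5,0],[-0.4,-0.4,0.6,0]]]'|tail -4;python3 -m jog '[[[0,0,0,0],[0,0,0,0],[0,0,0,0],[0,0,0,0],[0,0,0,0]]]' 60|tail -4; python3 -m jog '[[[0,0,0,0],[0,0,0,0],[0,0,0,0]]]' 0|tail -4; python3 - <<'E'
from h import *
im2,d2=save("side","s25")
cv2.imwrite("pics/s25c.png",cv2.resize(im2[80:240,140:340,::-1],None,fx=3.5,fy=3.5,interpolation=cv2.INTER_CUBIC)); save("wrist","w25")
E
```

```text
eef_pos: [433.2, 336.0, 233.2]
tcp_rot: [26.5, 86.3, 25.0]
force: [-4.2, 2.5, 8.6]
grip_width: 64.5
eef_pos: [433.0, 336.1, 233.0]
tcp_rot: [26.1, 86.4, 24.6]
force: [-1.5, 1.9, 7.3]
grip_width: 65.6
eef_pos: [432.7, 335.3, 231.8]
tcp_rot: [24.2, 86.5, 22.7]
force: [0.8, -0.2, 0.6]
grip_width: 85.7
```

View pics/s25c.png

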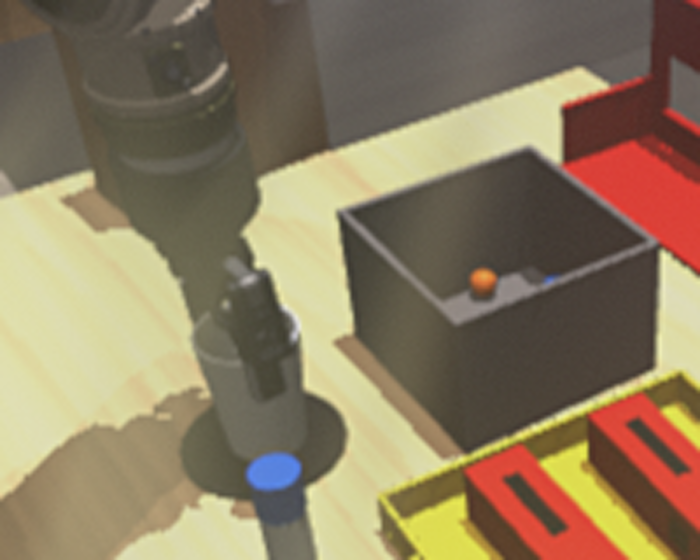

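View pics/w25.png

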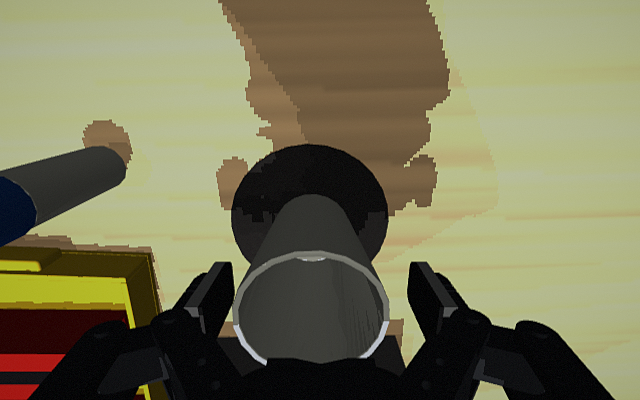

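```bash
python3 -m jog '[[[0,-0.4,0,0],[-1,-0.4,0,0],[-4,-0.4,0,0],[-8,-0.4,0,0],[-12,-0.4,0,0],[-16,-0.4,0,0],[-18,-0.4,0,0],[-18,-0.4,0,0]]]'|tail -4; python3 - <<'E'
from h import *
im2,d2=save("side","s26"); find("cup","side",n=1); find("coaster","side",n=1); im,d=save("wrist","w26"); find("cup","wrist",n=1)
P=cloud("side",d2)
m=(P[...,0]>390)&(P[...,0]<520)&(P[...,1]>260)&(P[...,1]<420)
q=P[m&(P[...,2]>88)&(P[...,2]<100)]; print("cup rim",cv2.minEnclosingCircle(q[:,:2].astype(np.float32)),len(q))
P=cloud("wrist",d); q=P[(P[...,0]>390)&(P[...,0]<520)&(P[...,1]>260)&(P[...,1]<420)&(P[...,2]>86)&(P[...,2]<104)]; print("cup rim w",cv2.minEnclosingCircle(q[:,:2].astype(np.float32)),len(q)); c=q.mean(0); n=np.linalg.svd(q-c)[2][2]; print(n)
cv2.imwrite("pics/s26c.png",cv2.resize(im2[80:240,140:340,::-1],None,fx=3.5,fy=3.5,interpolation=cv2.INTER_CUBIC))
E
```

```text
eef_pos: [422.8, 327.5, 416.7]
tcp_rot: [25.2, 86.0, 23.7]
force: [0.0, 0.9, 0.3]
grip_width: 85.6
call cup side 0.92 [475.8 323.    1.1]
call coaster side 0.77 [442.2 336.5   0.8]
cup rim ((475.83953857421875, 324.8444519042969), 34.573204040527344) 225
cup rim w ((474.64935302734375, 323.78033447265625), 34.08147430419922) 787
[ 0.01359325 -0.00235309  0.99990484]
```

View pics/s26c.png

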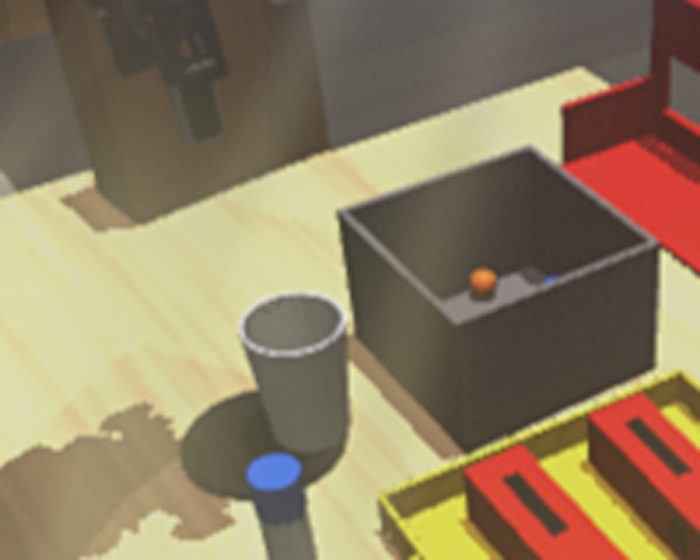

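```bash
python3 - <<'E'
from h import *
gg([475,324,150],88); gg([475,324,80],88)
E
```

```text
grasp pt now [430.4 330.5 255.8]
to [466.52358292 320.45459732 304.7274393 ] shift cm [10.79 -0.79  3.89] turn 0.52 jaw now 88.52 p [422.  327.  410.5]
grasp pt now [430.4 330.5 255.8]
to [466.52358292 320.45459732 234.7274393 ] shift cm [17.77 -0.96  3.52] turn 0.52 jaw now 88.52 p [422.  327.  410.5]
```

```bash
python3 -m jog '[[[0,-0.4,2,0],[3,-0.8,3.9,0],[7,-0.8,3.9,0],[10,-0.8,3.9,0],[10,-0.8,3.9,0],[10,-0.8,3.9,0]]]' 0 30|tail -4; python3 - <<'E'
from h import *
gg([475,324,80],88); save("wrist","w27"); find("cup","wrist",n=1)
E
```

```text
eef_pos: [466.4, 320.4, 313.3]
tcp_rot: [24.3, 86.6, 22.8]
force: [0.3, 1.0, 0.8]
grip_width: 85.5
grasp pt now [474.8 324.  158.6]
to [466.56976199 320.45529267 234.72997815] shift cm [ 7.85 -0.19 -0.4 ] turn 0.53 jaw now 88.53 p [466.4 320.4 313.3]
call cup wrist 0.84 [480.  323.    2.3]
```

View pics/w27.png

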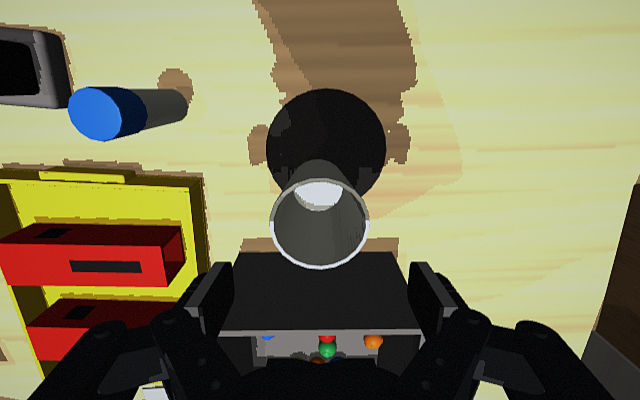

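```bash
python3 -m jog '[[[3,-0.1,-0.2,0],[6,-0.2,-0.3,0],[7.8,-0.2,-0.3,0],[7.8,-0.2,-0.3,0],[7.8,-0.2,-0.3,0]]]' 0 30|tail -4; python3 -m jog '[[[0,0,0,0],[0,0,0,0],[0,0,0,0],[0,0,0,0],[0,0,0,0]]]' 255 30 | tail -4; python3 -m jog '[[[-1,0,0,0],[-2,0,0,0],[-3,0,-0.5,0],[-3,0.6,-1.5,0],[-3.2,1.2,-2.5,0],[-3.2,1.3,-3.4,0],[-3.2,1.3,-3.4,0]]]' | tail -4; python3 - <<'E'
from h import *
p,R=pose(); print(p+155*R[:,0]); im2,d2=save("side","s28"); find("cup","side",n=1)
cv2.imwrite("pics/s28c.png",cv2.resize(im2[80:240,140:340,::-1],None,fx=3.5,fy=3.5,interpolation=cv2.INTER_CUBIC))
E
```

```text
eef_pos: [468.8, 321.0, 237.8]
tcp_rot: [24.6, 86.3, 23.1]
force: [0.4, 0.1, 0.4]
grip_width: 85.8
eef_pos: [469.0, 321.0, 238.6]
tcp_rot: [24.6, 86.2, 23.1]
force: [-0.8, -0.6, 5.8]
grip_width: 64.6
eef_pos: [430.7, 334.0, 265.8]
tcp_rot: [24.4, 86.6, 23.0]
force: [-0.3, -0.1, -1.5]
grip_width: 65.0
[439.2199822  337.66206336 111.1116369 ]
call cup side 0.57 [433.  334.3  30.3]
```

View pics/s28c.png

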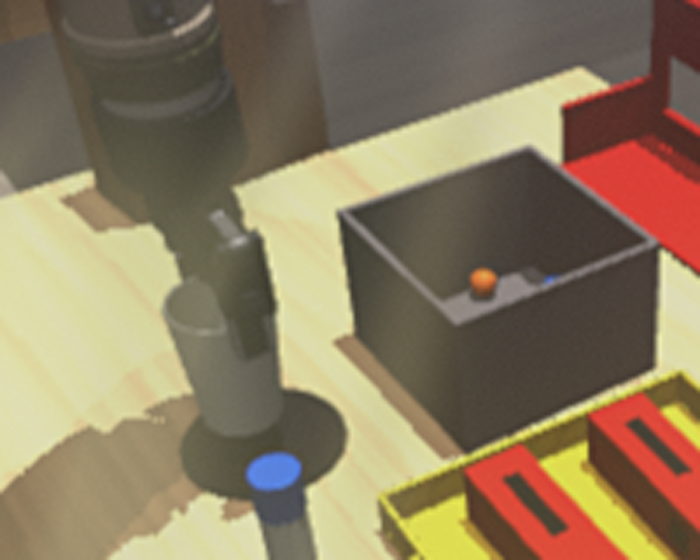

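```bash
python3 -m jog '[[[0.8,0.1,0.4,0],[1.6,0.2,0.8,0],[2.2,0.2,0.8,0],[2.6,0.2,0.8,0],[2.6,0.2,0.8,0]]]' | tail -4; python3 -m jog '[[[0.1,0,0,0],[0.2,0,0,0],[0.2,0,0,0]]]' | tail -4
```

```text
eef_pos: [442.0, 335.8, 239.8]
tcp_rot: [24.3, 86.6, 22.8]
force: [-1.0, -0.9, -1.7]
grip_width: 65.1
eef_pos: [442.4, 336.2, 239.2]
tcp_rot: [24.5, 86.4, 23.0]
force: [0.3, -0.1, -1.4]
grip_width: 65.3
```

```bash
python3 -m jog '[[[0.1,0,0,0],[0.2,0,0,0],[0.2,0,0,0]]]' | tail -2; python3 -m jog '[[[0,0,0,0],[0,0,0,0],[0,0,0,0],[0,0,0,0],[0,0,0,0]]]' 0| tail -2; python3 - <<'E'
from h import *
save("wrist","w29"); 
E
```

```text
force: [-2.6, -2.0, 8.8]
grip_width: 64.9
force: [0.3, -0.0, -0.6]
grip_width: 85.3
```

View pics/w29.png

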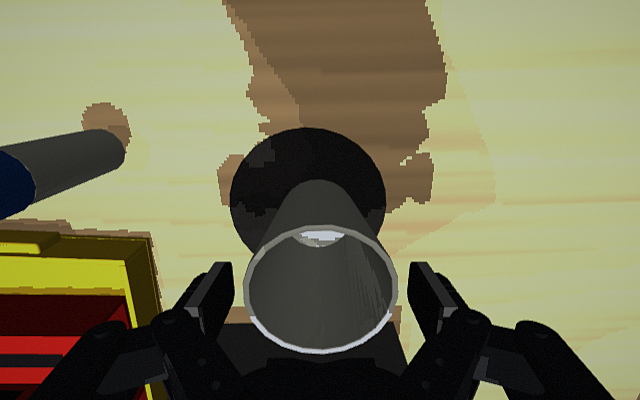

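Cup centred between the open fingers (rim 245–397 px, fingers 233/410). Retract and check.

```bash
python3 -m jog '[[[-1,0,0,0],[-4,0,0,0],[-8,0,0,0],[-12,0,0,0],[-16,0,0,0],[-20,0,-1,0],[-20,0,-1,0],[-20,0,-1,0]]]'|tail -4; cat > chk.py <<'E'
from h import *
import sys
im2,d2=save("side",sys.argv[1]); find("cup","side",n=1); find("coaster","side",n=1)
P=cloud("side",d2)
m=(P[...,0]>390)&(P[...,0]<520)&(P[...,1]>260)&(P[...,1]<420)
q=P[m&(P[...,2]>88)&(P[...,2]<101)]; print("cup rim",cv2.minEnclosingCircle(q[:,:2].astype(np.float32)),len(q),q[:,2].max())
m=red(cv2.imread(f"pics/{sys.argv[1]}.png"))
for a,b in((470,573),(573,690)):
    t=P[m&(P[...,0]>a)&(P[...,0]<b)&(P[...,1]>10)&(P[...,1]<215)&(P[...,2]>40)&(P[...,2]<80)]; print(cv2.minAreaRect(t[:,:2].astype(np.float32)),np.percentile(t[:,2],[2,50,98]))
cv2.imwrite("pics/"+sys.argv[1]+"c.png",cv2.resize(im2[80:240,140:340,::-1],None,fx=3.5,fy=3.5,interpolation=cv2.INTER_CUBIC))
E
python3 chk.py s30; python3 -c "
from h import *
print(manip.observe()['joints'].round(1)); find('start_button_top','side'); find('start_button_top','top',n=1)"
```

```text
eef_pos: [421.0, 331.7, 438.0]
tcp_rot: [24.8, 86.2, 23.3]
force: [0.3, -0.9, -0.6]
grip_width: 85.2
call cup side 0.46 [525.3  51.6  25. ]
call coaster side 0.81 [443.1 339.4   3.1]
cup rim ((447.2635498046875, 339.0703125), 35.088836669921875) 227 98.30127685219179
((527.8217163085938, 116.59019470214844), (140.55679321289062, 42.50341033935547), 86.67265319824219) [44.07663986 47.50170416 49.70659151]
((617.3768310546875, 111.70935821533203), (140.0868377685547, 42.34933853149414), 84.39944458007812) [44.06239532 47.58395561 49.59377415]
[29.7 11.4 -1.8 73.3 -0.4 31.2]
call start_button_top side 0.68 [ 407.6 -235.6   88.6]
call start_button_top top 0.73 [ 407.5 -239.    91.3]
```

View pics/s30c.png

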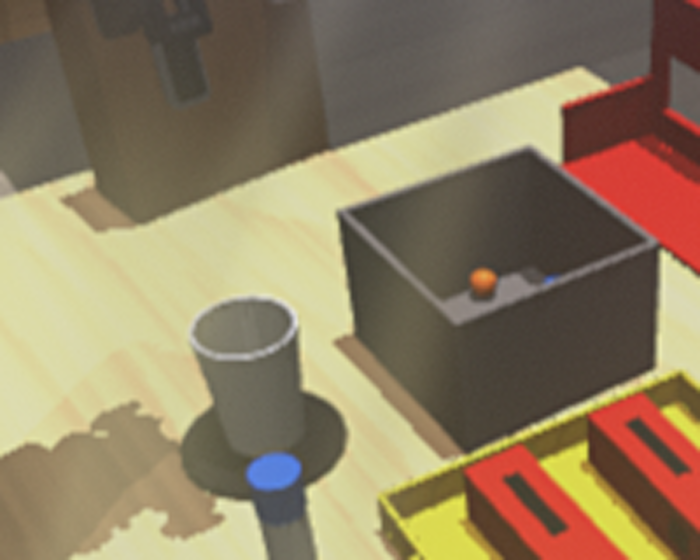

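```bash
python3 - <<'E'
from h import *
p,R=pose()
for z in (150,93,85): go(np.array([408,-237,z])-173*R[:,0])
E
python3 -m jog '[[[0,-4,0,0],[0,-8,0,0],[0,-12.5,0,0],[0,-17,0,0],[0,-21.5,0,0],[0,-26,0,0],[0,-30.5,0,0],[0,-35,0,0],[0,-38,0,0],[0,-40,0,0]]]' 255 40 |tail -4; python3 - <<'E'
from h import *
p,R=pose()
print(R.round(3))
for z in (130,93): go(np.array([408,-237,z])-173*R[:,0])
E
```

```text
to [ 398.53471923 -240.94373433  322.69584656] shift cm [  9.74 -57.53  -1.29] turn None jaw now 88.52 p [420.9 331.5 434.6]
to [ 398.53471923 -240.94373433  265.69584656] shift cm [ 15.43 -57.67  -1.6 ] turn None jaw now 88.52 p [420.9 331.5 434.6]
to [ 398.53471923 -240.94373433  257.69584656] shift cm [ 16.23 -57.69  -1.64] turn None jaw now 88.52 p [420.9 331.5 434.6]
eef_pos: [410.5, -70.3, 424.8]
tcp_rot: [25.4, 86.5, 23.7]
force: [-0.2, 0.5, -0.4]
grip_width: -0.3
[[ 0.056  0.028  0.998]
 [ 0.024  0.999 -0.03 ]
 [-0.998  0.026  0.055]]
to [ 398.39091511 -241.22642073  302.68121744] shift cm [ 11.71 -17.43  -1.37] turn None jaw now 88.37 p [410.5 -70.3 424.8]
to [ 398.39091511 -241.22642073  265.68121744] shift cm [ 15.4  -17.53  -1.57] turn None jaw now 88.37 p [410.5 -70.3 424.8]
```

```bash
python3 -m jog '[[[1,-4,-0.3,0],[2,-8,-0.7,0],[4,-12,-1,0],[6,-15,-1.2,0],[9,-16.8,-1.3,0],[11.7,-16.8,-1.4,0],[11.7,-16.8,-1.4,0],[11.7,-16.8,-1.4,0]]]' |tail -4; python3 - <<'E'
from h import *
p,R=pose(); print("tip",(p+173*R[:,0]).round(1))
go(np.array([408,-237,93])-173*R[:,0])
save("side","s31"); save("wrist","w31"); find("start_button_top","wrist"); find("start_button_top","side",n=1)
E
```

```text
eef_pos: [398.9, -232.5, 303.4]
tcp_rot: [26.8, 86.5, 25.3]
force: [0.4, 0.6, 0.2]
grip_width: 0.4
tip [ 408.5 -228.   130.7]
to [ 398.46187264 -241.51427383  265.67786615] shift cm [ 3.74 -1.01 -0.23] turn None jaw now 88.53 p [ 398.9 -232.5  303.4]
call start_button_top wrist 0.65 [ 416.1 -234.8   91.9]
call start_button_top wrist 0.41 [526.5  47.5  25.5]
call start_button_top side 0.79 [ 408.3 -236.1   90.3]
```

View pics/s31.png

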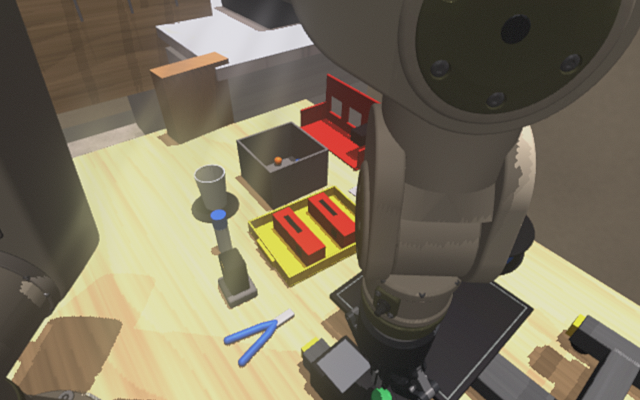

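View pics/w31.png

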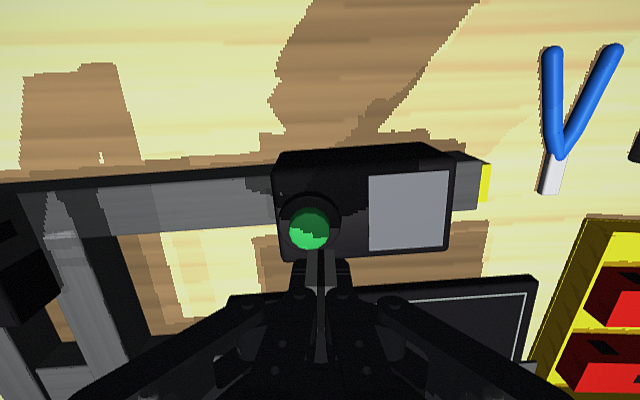

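```bash
python3 -m jog '[[[1,-0.9,-0.1,0],[2,-0.95,-0.1,0],[3,-0.95,-0.1,0],[3.5,-0.95,-0.1,0],[3.5,-0.95,-0.1,0],[3.5,-0.95,-0.1,0]]]' |tail -4; python3 -m jog '[[[0.2,0,0,0],[0.4,0,0,0],[0.4,0,0,0]]]' | tail -4;  python3 - <<'E'
from h import *
p,R=pose(); print("tip",(p+173*R[:,0]).round(1)); save("wrist","w32")
E
```

```text
eef_pos: [400.0, -241.3, 268.4]
tcp_rot: [25.1, 86.5, 23.6]
force: [-0.5, 0.1, 0.2]
grip_width: 0.3
eef_pos: [400.4, -241.4, 264.9]
tcp_rot: [23.7, 86.4, 22.2]
force: [1.0, -1.1, 1.8]
grip_width: -0.2
tip [ 410.4 -237.4   92.2]
```

View pics/w32.png

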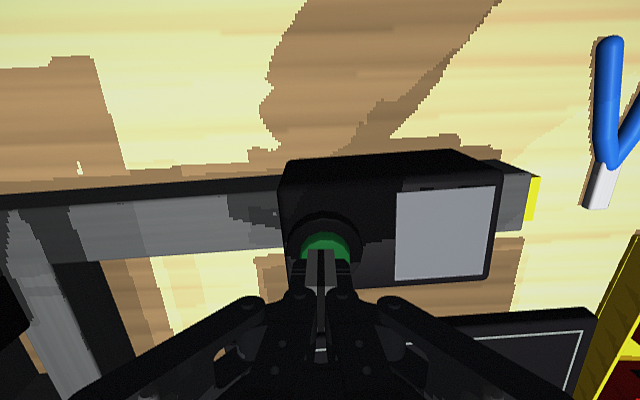

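```bash
python3 -m jog '[[[0.2,0,0,0],[0.3,0,0,0],[0.3,0,0,0]]]' | grep -E "eef|force"; python3 -m jog '[[[0.2,0,0,0],[0.3,0,0,0],[0.3,0,0,0]]]' | grep -E "eef|force"; python3 -m jog '[[[0.2,0,0,0],[0.3,0,0,0],[0.3,0,0,0]]]' | grep -E "eef|force"
```

```text
eef_pos: [400.5, -241.4, 261.8]
force: [-0.8, -0.2, 3.3]
eef_pos: [400.6, -241.4, 259.3]
force: [-2.6, -0.5, 9.1]
eef_pos: [400.6, -241.3, 258.7]
force: [-9.7, 3.4, 32.0]
```

```bash
python3 -m jog '[[[-0.5,0,0,0],[-2,0,0,0],[-5,0,0,0],[-9,0,0,0],[-13,0,0,0],[-16,3,0,0],[-17,7,0,0],[-17,11,0,0],[-17,14,0,0],[-17,16,0,0]]]' | grep -E "time|eef|force";  python3 -m jog '[[[0,0,0,0],[0,0,0,0],[0,0,0,0]]]' | grep -E "force"; python3 chk.py s33; python3 - <<'E'
from h import *
find("start_button_top","side",n=1); save("top","t33")
E
```

```text
time_s: 63.2
eef_pos: [394.6, -83.3, 429.1]
force: [1.3, 1.0, -0.3]
force: [0.1, -0.7, -0.2]
call cup side 0.76 [4.508e+02 3.389e+02 3.000e-01]
call coaster side 0.92 [441.9 338.3   2.1]
cup rim ((448.00250244140625, 339.16259765625), 35.059993743896484) 228 97.75704429959899
((527.25927734375, 117.1883316040039), (140.35186767578125, 40.753929138183594), 86.6591567993164) [43.16308322 47.41096202 49.3871415 ]
((614.756591796875, 88.20989990234375), (93.17424011230469, 41.59803009033203), 86.47187042236328) [45.02463637 47.48465437 49.90804026]
call start_button_top side 0.75 [367.8  90.1   4.9]
```

View pics/s33.png

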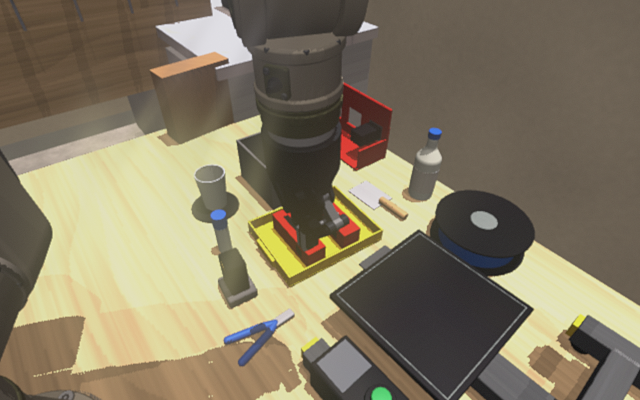

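View pics/t33.png

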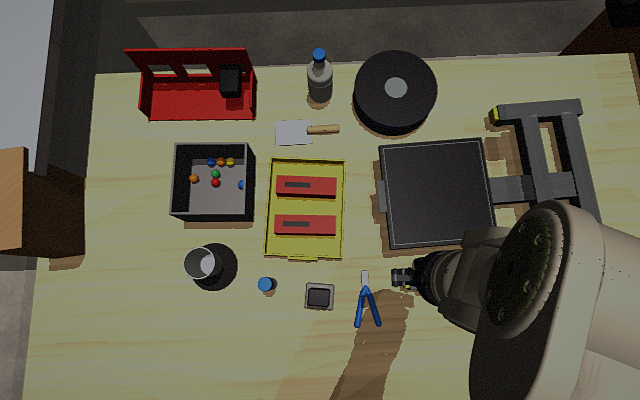

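```bash
python3 -c "
from plant import manip
print(manip.job_done()); print(manip.observe()['time_s'])"
```

```text
the job is handed in; nothing more can be done
None
the job is handed in; nothing more can be done
```

The job is finished and handed in at about 64 s of the 210 s allowed. The system gave no verdict.

- **Sleeves:** Only two of the three were present. I pushed each over from behind near its top, then picked them up lying down and laid them side by side in the tray. Their top faces measured about 47 mm up, so both lie flat. In the last side view the arm hid part of the second one, but the top camera shows it in place.
- **Purge blobs:** The moves can only turn the tool about its own axis, so I tipped the held cup against the bin's near wall to pour it. The last top picture shows all seven blobs in the bin.
- **Cup:** I righted the cup against the bin's inner wall and set it on its coaster. It was then found about 35 mm off centre, probably the announced disturbance, though I can't rule out that my gripper nudged it while backing off. I picked it up and placed it back. It now stands upright about 5 mm from the coaster's centre by the rim fit. The detection network put it about 9 mm off; both are under the 28 mm limit.
- **Button:** I pressed until the force rose from about 9 N to 32 N, which means it was at its stop, then let go. I could not read its position directly. It looks up again in the side picture, but the last automatic search for it gave a false hit.
- **Bystanders and final state:** The bystanders look unmoved by eye. The arm is clear of everything, with only sensor noise on the wrist force.

Turning the last joint to its limit tilted the tool by a few degrees midway. I took most of that out, and the tool kept a lean of about 3.5° for the rest of the job.

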